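Hang the lopsided class sign in the notch of the display rail

TASK

Lift the class sign out of its wooden holder by its black tab and hang it by its hook on the orange display rail above the model: rest the hook on the rail, slide it along lightly until you feel the notch, and lower it fully down into the notch, never pressing or knocking hard on the stand. The sign is lopsided, so with the hook home and still held, let its heavy end sink slowly until the notch carries it, and only then let go, so that it does not swing. Leave it hanging still and nearly level, and leave the models, paints, brush and cup where they are.

Things in the scene. Friction and masses are not known exactly. Their poses are not given: they have to be found in the camera images.
- sign_grip (a point): centre of the black grip tab on top of the sign: 10 mm thick along x, 32 mm wide along y, 46 mm high, free on all sides; pinch it across its thickness from above. Sign axes: z up, y along its plate, x through the plate towards its dark printed face
- sign_hook (a point): middle of the seat of the sign's hook = underside of its steel bridge, 44 mm straight below sign_grip. Bridge 26 mm wide along y, 20 mm high, its two lower edges rounded to 3 mm radius. A leg on each side of the seat, inner faces 13 mm from it along x, outer faces 18 mm; the rear leg (-x) ends 25 mm below the seat, the front one runs into the plate
- sign: the sign, 0.24 kg give or take a fifth; origin 85 mm below sign_hook, level with the plate's lower edge. Plate 5 mm thick at x = 12.5 to 17.5 mm, y = -40 to +110 mm, z = 0 to 60 mm. Lopsided: its centre of mass lies about 35 mm to +y and 10 mm to +x of the hook, below it. Only the notch can hold it near level: with the 2 mm of play there it comes to rest with the +y end 0.1 to 0.2 rad low
- holder: fixed wooden holder, 46 mm high, 100 x 120 mm, in which the sign starts upright; origin on the table, axes as the sign's. Its slot is 34 mm deep and 7 mm wide, runs along y and lies 15 mm to +x of the origin; lift the sign straight up by 50 mm or more to clear it
- stand: fixed display stand; origin on the table under its middle; z up, y along its rail, x across. Plinth 130 x 360 x 12 mm, posts 14 mm thick at y = -170 and +170 mm carrying a straight level rail at x = 0, 20 mm thick along x, 32 mm from top to underside. The rail's orange upper part is bedded on rubber (gives 1 mm per 4 N of downward load) and was clamped anywhere along the rail
- rail_mid (a point): half-way between the posts, at the height of the rail's flat top (190 mm over the table). One notch in the orange top, right across x: 28 mm long along y, 18 mm deep, flat black floor. Its middle is within 42 mm of this point along y, NOT measured: see or feel for it (the hook can sink only there). The top reaches 80 mm or more each way
- model_a: olive model tracked vehicle, 84 x 160 x 62 mm, loose, on the plinth of the display stand, under the rail; origin under its middle
- model_b: sand-coloured model tracked vehicle, 97 x 184 x 70 mm, loose; origin under its middle
- model_c: olive model tracked vehicle with a bundle of launch tubes, 97 x 184 x 100 mm, loose; origin under its middle
- paint_a: brown paint jar, 34 mm across, 45 mm high, loose; origin under its middle
- paint_b: blue paint jar, 34 mm across, 45 mm high, loose; origin under its middle
- brush: paint brush, 170 mm long, loose
- cup: blue cup, 70 mm across, 80 mm high, loose; origin under its middle
Not all that is in view belongs to the job. There is more than one size of the sign; the job needs the larger. What is shaped like the holder but pink is not meant.

How it is judged:
By the outcome, as a careful person would: the job done as asked, in the order asked, and still so for the second after the job is handed in, with the robot touching nothing.
It also fails if it takes over 64 s, if anything falls off the work surface, if the arm or the gripper's body presses on something with over 40 N, if the wrist force passes 120 N, or if a joint passes its speed limit or range.

ROBOT

A 7-joint arm with a two-finger parallel gripper is mounted at the origin on the work surface. World frame = base frame: x ahead of the robot, y to its left, z up, the work surface at z = 0. Lengths are in m, angles in rad, forces in N, time in s.
With the tool pointing down it reaches from about 0.425 to 0.875 m from the base axis. Payload 4.7 kg.
Tool frame: the origin (TCP) lies on the mounting face of the last link; the fingertips stand 182 mm ahead of it and the grasp point (between the pads) lies 164 mm ahead of it; z points along the fingers, y is the direction in which the jaws open and shut (so a half turn about z gives the same grasp; the last joint's range is limited). The gripper opens to 87 mm and grips with 3 to 60 N. Pads are 19 mm wide; open, the fingers measure 117 mm over their backs; the gripper's body (75 mm by 190 mm) begins 51 mm behind the grasp point.
Start: joints at [1.233, 0.321, -0.07, 1.45, 0.023, 1.371, -0.057], TCP at [0.224, -0.61, 0.405] pointing down, gripper open.
Joint ranges: [-2.86, 2.86], [-0.3, 2.09], [-1.38, 1.24], [0.06, 2.45], [-1.56, 4.7], [0.09, 2.05], [-2.69, 2.69]. Speed limits (rad/s): [2.57, 2.57, 3.14, 3.14, 3.14, 3.14, 3.14].

INTERFACE

Orientations are given as a rotation vector (axis times angle).
In Python, from bench import ctrl gives the robot as it stands. The module is installed in compiled form; this text tells all that it offers.
- The arm moves only by the tool play_rows, never from a script. Its argument "targets" is text: rows parted by semicolons, each of 7 numbers parted by spaces: the shift along the tool's x, y, z in cm, then the turn, a rotation vector about the tool's x, y, z in rad, then the opening, from -1 (shut) to 1 (fully open). In form: x y z ax ay az grip; .... A call has 1 to 20 rows; each row shifts and turns the pose as measured when the row begins, along the tool's axes as they then stand; what a row does not reach is not made up. A row lasts 1/8 s, in which the tool goes at most 62.5 mm and 10.7 degrees, less where a joint would pass 70% of its speed; a pose out of reach is approached as far as the arm can. A call is refused whole if a number of a shift passes 6.25 or a number of a turn 0.188, either way. A call with a gripper value outside its range is refused whole. The fingers move at their own pace and stop on an object; "newtons" is the grip in N (left out, the last holds). Time passes only in rows, so rows that do not move let the fingers close. It gives the time, the measured TCP pose, the force and the opening at its end, in the units of the state.
- ctrl.get_state(): the state, without advancing time (a new reading comes with each control period).
- ctrl.get_image(name): name is "scene" or "top"; returns a dict with "pixels" (384x512x3 uint8, blue, green, red), "depth" (384x512 float32, m along the optical axis (not along the pixel's ray), 0 where there is no reading), "intrinsics" (3x3 intrinsics, pixels), "R" (3x3) and "t" (3): a world point X has camera coordinates R X + t. Camera axes: x right, y down, z forward; pixel columns grow to the right and rows downward; lengths in m; the calibration is good to about 2 mm. A picture is of the moment at which its call begins.
- ctrl.close_job(): hands the job in, once; it reports no verdict.
The state is a dict: "time": time; "joint_positions": joint angles; "qd": joint speeds; "joint_torque": joint torques, N m; "position": TCP position; "tool_rot": TCP orientation; "ft_force": force on the tool from outside, world axes, zero at the start; "torque": the same for the moment, N m; "grip_width": opening from 0.0 (shut) to 1.0 (fully open).
Only numpy, scipy, OpenCV 4.12 (cv2) and the standard library are available. Lean on these libraries where they do the work, as an engineer would, in place of code of your own. Each camera call takes 0.05 s, during which the arm holds its last target.

## Working session

There is one attempt and no reset: what is moved stays moved. The work goes in short steps, Python scripts to look and compute and a tool call to move; the robot and the scene stay as the last step left them, time stands still between calls to the robot, and variables do not carry over. Pictures are saved under pics/ and viewed, and the job is handed in when it is done.

Besides the shell and the picture viewer there is one more tool, called after "Call:" as name(argument=value, ...), one argument or row to a line, values as JSON. play_rows: Moves the arm, as the interface text tells. Its arguments: {"type":"object","properties":{"targets":{"type":"string"},"newtons":{"type":"number"}},"required":["targets"]}

```bash
mkdir -p pics
python3 - <<'E'
from bench import ctrl
import cv2,numpy as np
s=ctrl.get_state();print(s)
for n in("scene","top"):
    im=ctrl.get_image(n);cv2.imwrite(f"pics/{n}0.png",im["pixels"]);np.savez(f"{n}0.npz",**im);print(n,im["intrinsics"],im["R"],im["t"])
E
```

```text
{'time': 0.0, 'joint_positions': array([ 1.23308628,  0.32181981, -0.07007324,  1.45167205,  0.02263006,
        1.37079798, -0.05689936]), 'qd': array([-0.00055545, -0.00213785, -0.00081521,  0.00191483,  0.00106537,
        0.00028864, -0.00012858]), 'joint_torque': array([-3.61331022e-04, -4.91300154e+01, -4.03989851e-01, -3.12530780e+01,
       -6.38876553e-02,  4.38667636e-02,  1.96460746e-04]), 'position': array([ 0.22387605, -0.61000998,  0.40366466]), 'tool_rot': array([-3.09128108e+00, -5.49492574e-01,  7.26902795e-04]), 'ft_force': array([-0.58514266,  0.57717723,  0.33056751]), 'torque': array([-0.06659089, -0.02468837,  0.04199503]), 'grip_width': 0.9967723809021686}
scene [[426.51048827   0.         259.84269328]
 [  0.         426.51048827 195.47766326]
 [  0.           0.           1.        ]] [[ 0.55866317  0.82926154  0.01485785]
 [ 0.70705238 -0.4668151  -0.53118791]
 [-0.43355784  0.3072604  -0.84712375]] [-0.31562656 -0.32442252  1.76853212]
top [[472.63314313   0.         261.49107524]
 [  0.         472.63314313 191.44384092]
 [  0.           0.           1.        ]] [[ 1.85150879e-03 -9.99998231e-01 -3.30696841e-04]
 [-9.77496170e-01 -1.74008666e-03 -2.10945990e-01]
 [ 2.10945041e-01  7.13823250e-04 -9.77497662e-01]] [0.01151204 0.56535165 1.5564913 ]
```

```bash
ls .
```

```text
pics
scene0.npz
top0.npz
```

View pics/scene0.png

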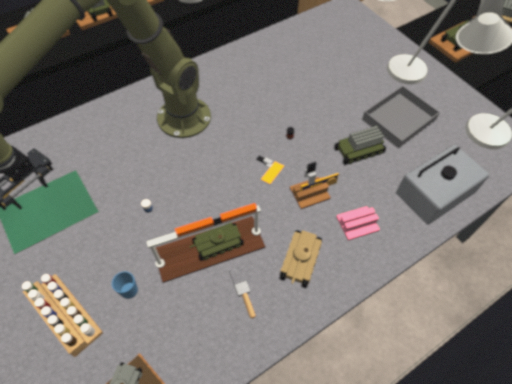

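View pics/top0.png

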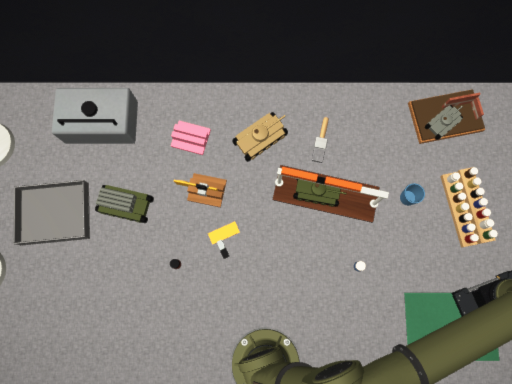

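The scene view shows the wooden holder with the sign at about (312,185). The stand runs from (155,265) to (258,235), with a dark gap in the orange top near (210,221). In the top view the holder is at (207,188) and the gap at (321,180). I'll zoom in on both.

```bash
cat > h.py <<'E'
import numpy as np,cv2
from scipy.spatial.transform import Rotation as Ro
def load(n): return dict(np.load(n+".npz"))
def ray(im,u,v):
    K,R,t=im["intrinsics"],im["R"],im["t"]
    c=-R.T@t; d=R.T@np.linalg.solve(K,np.array([u,v,1.])); return c,d
def onz(im,u,v,z):
    c,d=ray(im,u,v); return c+d*(z-c[2])/d[2]
def dep(im,u,v):
    c,d=ray(im,u,v); return c+d*float(im["depth"][int(round(v)),int(round(u))])
def proj(im,X):
    p=im["intrinsics"]@(im["R"]@np.asarray(X,float)+im["t"]);return p[:2]/p[2]
def crop(im,u0,v0,w,h,k,fn):
    c=im["pixels"][v0:v0+h,u0:u0+w]; cv2.imwrite(fn,cv2.resize(c,None,fx=k,fy=k,interpolation=cv2.INTER_NEAREST))
E
python3 - <<'E'
from h import *
s=load("scene0");t=load("top0")
crop(s,275,140,80,80,7,"pics/s_sign.png");crop(t,165,160,80,60,8,"pics/t_sign.png")
crop(s,140,190,130,90,6,"pics/s_stand.png");crop(t,265,155,130,75,6,"pics/t_stand.png")
E
```

```text
(no output)
```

View pics/s_sign.png

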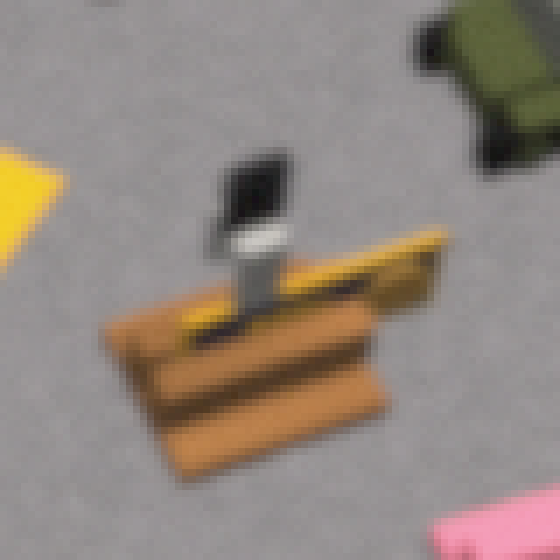

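View pics/t_sign.png

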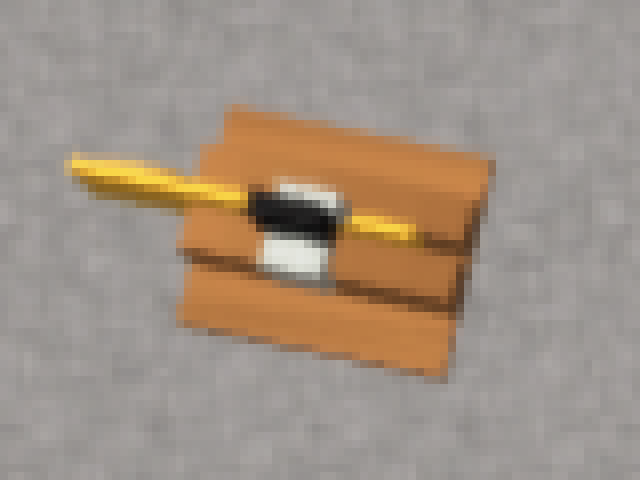

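View pics/s_stand.png

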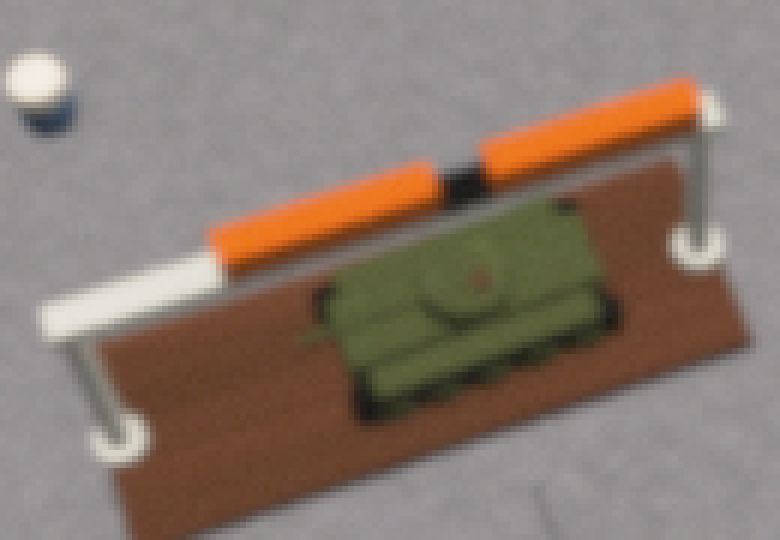

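View pics/t_stand.png

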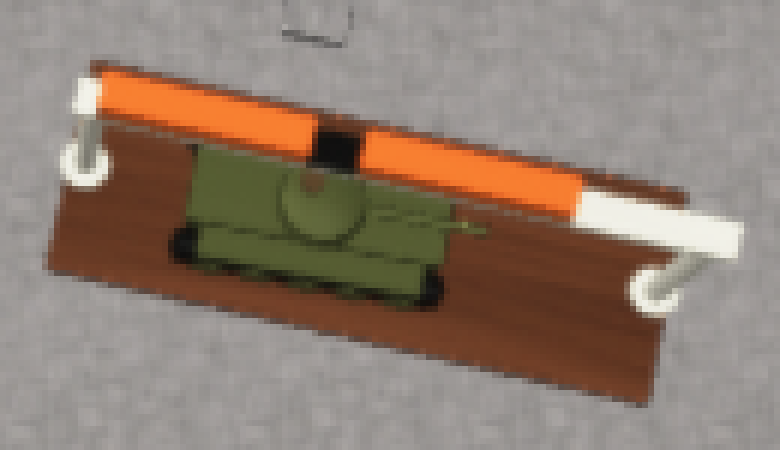

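Run:
```python
from h import *
np.set_printoptions(precision=4,suppress=True)
s=load("scene0");t=load("top0")
for n,im,roi in(("s",s,(140,190,130,90)),("t",t,(265,155,130,75))):
    print(n,"cam",-im["R"].T@im["t"])
    u0,v0,w,h=roi
    hsv=cv2.cvtColor(im["pixels"],cv2.COLOR_BGR2HSV)
    m=np.zeros(hsv.shape[:2],bool);m[v0:v0+h,u0:u0+w]=1
    o=m&(hsv[...,0]<16)&(hsv[...,1]>190)&(hsv[...,2]>190)
    k,l,st,c=cv2.connectedComponentsWithStats(o.astype(np.uint8))
    for i in range(1,k):
        if st[i,4]<20: continue
        v,u=np.nonzero(l==i)
        r=cv2.minAreaRect(np.c_[u,v].astype(np.float32))
        bx=cv2.boxPoints(r)
        print(st[i],r)
        print(np.array([onz(im,*p,.19)for p in bx]))
        D=np.array([dep(im,a,b)for a,b in zip(u,v)])
        print(" depth pts z med",np.median(D[:,2]), D.mean(0))
```

```text
s cam [ 1.1725 -0.4331  1.3305]
[221 205  34  14 160] ((237.6500244140625, 211.4500274658203), (4.427187919616699, 35.10127639770508), 71.56504821777344)
[[ 0.5802 -0.1598  0.19  ]
 [ 0.6034 -0.0528  0.19  ]
 [ 0.6185 -0.0575  0.19  ]
 [ 0.5952 -0.1639  0.19  ]]
 depth pts z med 0.19031035588660572 [ 0.5995 -0.1082  0.1902]
[177 219  35  15 171] ((194.00001525878906, 225.5), (4.743415832519531, 35.73373031616211), 71.56504821777344)
[[ 0.5488 -0.2946  0.19  ]
 [ 0.5714 -0.1904  0.19  ]
 [ 0.5873 -0.1945  0.19  ]
 [ 0.5646 -0.2981  0.19  ]]
 depth pts z med 0.19014666719109363 [ 0.5679 -0.2448  0.1901]
t cam [0.2243 0.0114 1.6407]
[282 167  36  14 221] ((298.9941101074219, 173.27645874023438), (35.90198516845703, 6.1825175285339355), 12.52880859375)
[[ 0.5992 -0.0486  0.19  ]
 [ 0.619  -0.053   0.19  ]
 [ 0.5936 -0.1637  0.19  ]
 [ 0.574  -0.159   0.19  ]]
 depth pts z med 0.18994883304844712 [ 0.5955 -0.1073  0.1929]
[325 177  37  13 223] ((342.9764404296875, 183.10586547851562), (36.01044845581055, 6.074051856994629), 12.52880859375)
[[ 0.5676 -0.1869  0.19  ]
 [ 0.5869 -0.1916  0.19  ]
 [ 0.5617 -0.3017  0.19  ]
 [ 0.5426 -0.2967  0.19  ]]
 depth pts z med 0.18988700056902208 [ 0.5633 -0.243   0.1962]
```

Run:
```python
from h import *
np.set_printoptions(precision=4,suppress=True)
s=load("scene0");t=load("top0")
for n,im,roi in(("s",s,(303,158,18,18)),("t",t,(192,180,18,12))):
    u0,v0,w,h=roi
    g=im["pixels"].max(2)
    print(g[v0:v0+h,u0:u0+w])
    m=np.zeros(g.shape,bool);m[v0:v0+h,u0:u0+w]=1
    v,u=np.nonzero(m&(g<50))
    D=np.array([dep(im,a,b)for a,b in zip(u,v)])
    print(len(u),cv2.minAreaRect(np.c_[u,v].astype(np.float32)))
    print(D.mean(0),D.min(0),D.max(0))
    tp=D[:,2]>.155
    print(tp.sum(), D[tp].mean(0), np.c_[u,v][tp].mean(0))
# yellow plate edge, orientation
for n,im,roi in(("s",s,(298,168,45,25)),("t",t,(170,172,50,25))):
    u0,v0,w,h=roi
    hsv=cv2.cvtColor(im["pixels"],cv2.COLOR_BGR2HSV)
    m=np.zeros(hsv.shape[:2],bool);m[v0:v0+h,u0:u0+w]=1
    v,u=np.nonzero(m&(abs(hsv[...,0].astype(int)-23)<5)&(hsv[...,1]>170)&(hsv[...,2]>200))
    P=np.array([onz(im,a,b,.072)for a,b in zip(u,v)])
    f=cv2.fitLine(P[:,:2].astype(np.float32),cv2.DIST_L2,0,.01,.01).ravel()
    print(n,len(u),f,"yaw",np.arctan2(-f[0],f[1]), P.min(0),P.max(0))
    D=np.array([dep(im,a,b)for a,b in zip(u,v)]);print(np.median(D,0),D.min(0),D.max(0))
```

```text
[[151 151 149 146 145 147 147 149 150 150 150 150 151 152 148 149 150 153]
 [151 151 150 149 145 146 148 148 149 150 148 147 151 150 149 150 149 151]
 [150 153 151 151 149 146 152 148 145 145 146 141 141 145 147 148 147 151]
 [152 151 150 150 153 150 147 143 136 130 126 120 120 135 146 148 148 148]
 [150 150 153 153 151 142 136 127 113 101  92  85  91 117 139 146 148 150]
 [149 153 152 149 138 123 105  92  78  62  56  51  72 103 133 142 150 152]
 [152 148 150 137 115  89  68  58  46  43  38  39  66 102 130 143 150 151]
 [150 150 145 128  99  64  45  38  29  25  31  37  71 108 135 146 150 151]
 [153 152 142 122  88  55  40  32  29  31  27  39  75 116 137 145 150 150]
 [152 151 142 116  81  49  29  28  21  27  28  44  78 118 138 147 148 149]
 [153 153 144 120  78  44  26  25  24  23  32  48  84 122 142 149 148 148]
 [151 151 149 124  78  40  25  28  24  28  32  56  95 129 144 148 148 149]
 [149 144 138 112  69  41  25  30  33  46  62  83 115 138 150 150 146 148]
 [148 136 121  91  61  36  45  60  74  93 116 133 145 147 149 150 143 146]
 [147 133 113  82  64  73  93 117 134 150 167 177 
[... 1156 characters left out ...]
196 193 193 191 191 195 217 224 224 221 219 184 140  98  94 168 178 176]
 [184 184 184 186 189 202 223 229 229 228 230 227 220 186 138 175 180 178]]
33 ((201.51922607421875, 186.9038543701172), (9.60969066619873, 3.1378581523895264), 11.309932708740234)
[0.5596 0.206  0.1542] [0.5555 0.1933 0.1339] [0.5653 0.2209 0.169 ]
21 [0.5603 0.208  0.1607] [200.619  186.2857]
s 14 [0.2012 0.9795 0.584  0.2184] yaw -0.20261808 [0.5743 0.1726 0.072 ] [0.5918 0.2537 0.072 ]
[0.5852 0.2322 0.0702] [0.5738 0.17   0.0657] [0.5904 0.2568 0.0834]
t 42 [0.1938 0.981  0.5886 0.2459] yaw -0.19508252 [0.571  0.1673 0.072 ] [0.5988 0.3077 0.072 ]
[0.5916 0.2581 0.0717] [0.5702 0.1678 0.0461] [0.5997 0.3071 0.0781]
```

```bash
cat >> h.py <<'E'
def tool(yaw,tilt=0.):
    # tool z down, tool y at world angle yaw ; tilt about tool y
    y=np.array([np.cos(yaw),np.sin(yaw),0]);z=np.array([0,0,-1.]);x=np.cross(y,z)
    return Ro.from_matrix(np.c_[x,y,z])*Ro.from_rotvec([0,tilt,0])
def rows(p0,R0,p1,R1,n,grip):
    """print n ideal rows"""
    p0,p1=np.array(p0,float),np.array(p1,float)
    w=(R0.inv()*R1).as_rotvec(); out=[]
    for i in range(n):
        R=R0*Ro.from_rotvec(w*i/n)
        d=R.inv().apply((p1-p0)/n)*100
        out.append(" ".join(f"{x:.2f}" for x in d)+" "+" ".join(f"{x:.3f}" for x in w/n)+f" {grip}")
    print("; ".join(out))
def grasp(st,d=.164):
    R=Ro.from_rotvec(st["tool_rot"]); return st["position"]+R.apply([0,0,d]),R
def yawof(R): y=R.as_matrix()[:,1]; return np.arctan2(y[1],y[0])
def show(st):
    p,R=grasp(st); m=R.as_matrix()
    print("t %.2f"%st["time"],"grasp",p.round(4),"yaw %.4f"%yawof(R),"z",m[:,2].round(4),"F",st["ft_force"].round(2),"M",st["torque"].round(3),"w %.3f"%st["grip_width"])
E
python3 - <<'E'
from h import *; from bench import ctrl
s=ctrl.get_state();show(s);R0=Ro.from_rotvec(s["tool_rot"])
p1=np.array([.47,-.2,.42]);p2=np.array([.564,.2065,.40])
Rm=tool(-.6)
rows(s["position"],R0,p1,Rm,8,0.3)
rows(p1,Rm,p2,tool(-.2),7,0.3)
E
```

```text
t 0.10 grasp [ 0.2237 -0.6098  0.2398] yaw -1.2190 z [-7.0e-04  1.6e-03 -1.0e+00] F [-0.7   0.56  0.06] M [ 0.034 -0.01  -0.027] w 1.000
4.65 -3.75 -0.20 -0.000 -0.000 -0.077 0.3; 4.93 -3.38 -0.20 -0.000 -0.000 -0.077 0.3; 5.18 -2.99 -0.20 -0.000 -0.000 -0.077 0.3; 5.39 -2.58 -0.20 -0.000 -0.000 -0.077 0.3; 5.58 -2.16 -0.20 -0.000 -0.000 -0.077 0.3; 5.73 -1.72 -0.20 -0.000 -0.000 -0.077 0.3; 5.84 -1.27 -0.20 -0.000 -0.000 -0.077 0.3; 5.92 -0.81 -0.20 -0.000 -0.000 -0.077 0.3
5.55 -2.17 0.29 0.000 0.000 -0.057 0.3; 5.67 -1.85 0.29 0.000 0.000 -0.057 0.3; 5.76 -1.52 0.29 0.000 0.000 -0.057 0.3; 5.84 -1.19 0.29 0.000 0.000 -0.057 0.3; 5.90 -0.86 0.29 0.000 0.000 -0.057 0.3; 5.94 -0.52 0.29 0.000 0.000 -0.057 0.3; 5.96 -0.18 0.29 0.000 0.000 -0.057 0.3
```

Call:
play_rows(
  targets="4.65 -3.75 -0.2 0 0 -0.077 0.3; 4.93 -3.38 -0.2 0 0 -0.077 0.3; 5.18 -2.99 -0.2 0 0 -0.077 0.3; 5.39 -2.58 -0.2 0 0 -0.077 0.3; 5.58 -2.16 -0.2 0 0 -0.077 0.3; 5.73 -1.72 -0.2 0 0 -0.077 0.3; 5.84 -1.27 -0.2 0 0 -0.077 0.3; 5.92 -0.81 -0.2 0 0 -0.077 0.3",
  newtons=40,
)

```text
time: 1.1
position: [0.4711, -0.1907, 0.4159]
tool_rot: [-2.77, -1.471, 0.005]
ft_force: [1.4, -0.4, 0.3]
grip_width: 0.654
```

Run:
```python
from h import *; from bench import ctrl
s=ctrl.get_state();show(s);R0=Ro.from_rotvec(s["tool_rot"])
rows(s["position"],R0,[.564,.2065,.40],tool(-.2),8,0.1)
```

```text
t 1.10 grasp [ 0.4702 -0.1902  0.2519] yaw -0.5947 z [-0.0054  0.0034 -1.    ] F [ 1.36 -0.44  0.25] M [-0.045 -0.079 -0.028] w 0.654
4.76 -1.82 0.21 -0.001 -0.000 -0.049 0.1; 4.85 -1.58 0.21 -0.001 -0.000 -0.049 0.1; 4.92 -1.34 0.21 -0.001 -0.000 -0.049 0.1; 4.98 -1.10 0.20 -0.001 -0.000 -0.049 0.1; 5.03 -0.85 0.20 -0.001 -0.000 -0.049 0.1; 5.06 -0.60 0.20 -0.001 -0.000 -0.049 0.1; 5.09 -0.35 0.20 -0.001 -0.000 -0.049 0.1; 5.10 -0.10 0.20 -0.001 -0.000 -0.049 0.1
```

Call:
play_rows(
  targets="4.76 -1.82 0.2 -0.001 0 -0.049 0.1; 4.85 -1.58 0.2 -0.001 0 -0.049 0.1; 4.92 -1.34 0.2 -0.001 0 -0.049 0.1; 4.98 -1.1 0.2 -0.001 0 -0.049 0.1; 5.03 -0.85 0.2 -0.001 0 -0.049 0.1; 5.06 -0.6 0.2 -0.001 0 -0.049 0.1; 5.09 -0.35 0.2 -0.001 0 -0.049 0.1; 5.1 -0.1 0.2 -0.001 0 -0.049 0.1; 0 0 0 0 0 0 0.1",
)

```text
time: 2.22
position: [0.5619, 0.2251, 0.3973]
tool_rot: [-2.412, -2.01, -0.001]
ft_force: [-0.2, 0.2, -0.2]
grip_width: 0.546
```

Run:
```python
from h import *; from bench import ctrl
s=ctrl.get_state();show(s);R0=Ro.from_rotvec(s["tool_rot"])
rows(s["position"],R0,[.564,.2065,.306],tool(-.2),4,0.1)
for n in("scene","top"):
    im=ctrl.get_image(n);np.savez(n+"1",**im)
    print(n,proj(im,grasp(s,.182)[0]))
crop(load("scene1"),250,90,110,110,6,"pics/s1.png");crop(load("top1"),150,130,110,90,7,"pics/t1.png")
```

```text
t 2.23 grasp [0.5618 0.2254 0.2333] yaw -0.1817 z [-5.e-04  2.e-03 -1.e+00] F [-0.18  0.23 -0.24] M [-0.039 -0.126 -0.031] w 0.546
-0.45 0.14 2.28 -0.000 -0.000 0.005 0.1; -0.45 0.14 2.28 -0.000 -0.000 0.005 0.1; -0.45 0.14 2.28 -0.000 -0.000 0.005 0.1; -0.45 0.14 2.28 -0.000 -0.000 0.005 0.1
scene [316.76658083 151.12479517]
top [192.75955319 181.87693828]
```

View pics/s1.png

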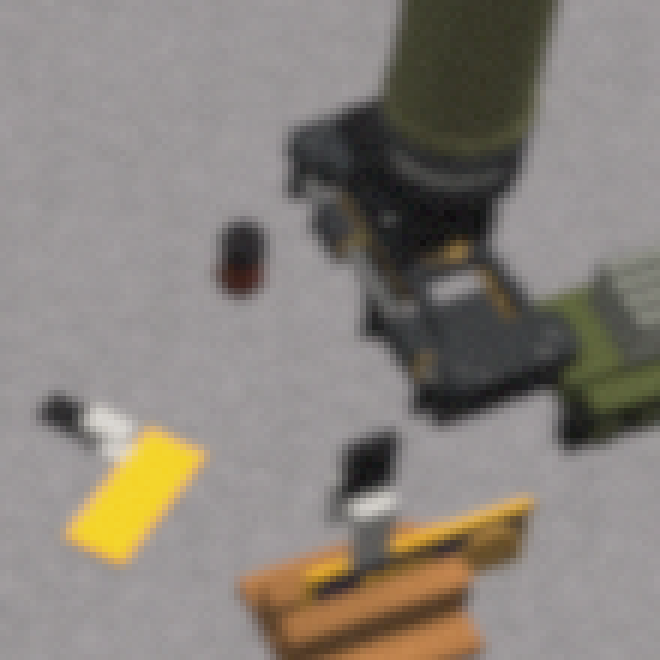

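View pics/t1.png

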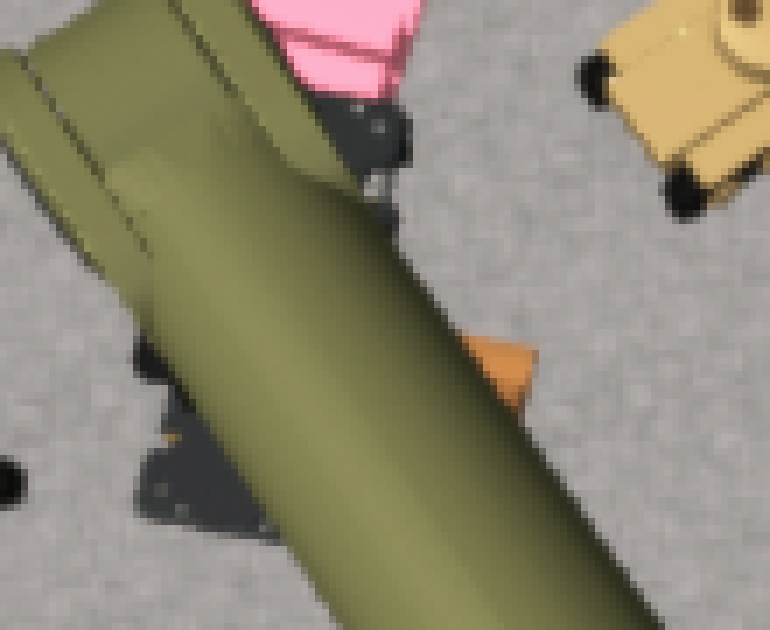

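Call:
play_rows(
  targets="-1 0.2 0 0 0 0.009 0.1; -0.85 0.2 0.5 0 0 0.009 0.1; 0 0.1 2 0 0 0 0.1; 0 0 2 0 0 0 0.1; 0 0 0 0 0 0 -0.1; 0 0 0 0 0 0 -0.2",
)

```text
time: 3.08
position: [0.5652, 0.1921, 0.3484]
tool_rot: [2.448, 1.961, -0.007]
ft_force: [0.5, -0.0, -0.5]
grip_width: 0.434
```

Run:
```python
from h import *; from bench import ctrl
s=ctrl.get_state();show(s);R0=Ro.from_rotvec(s["tool_rot"])
rows(s["position"],R0,[.564,.2065,.307],tool(-.2),4,-.2)
im=ctrl.get_image("scene");np.savez("scene2",**im)
crop(im,270,100,100,100,7,"pics/s2.png")
```

```text
t 3.08 grasp [0.5651 0.1909 0.1844] yaw -0.2198 z [-3.0e-04 -7.1e-03 -1.0e+00] F [ 0.46 -0.04 -0.48] M [-0.014 -0.09  -0.038] w 0.434
0.35 -0.11 1.03 0.000 0.002 -0.005 -0.2; 0.35 -0.11 1.03 0.000 0.002 -0.005 -0.2; 0.35 -0.10 1.03 0.000 0.002 -0.005 -0.2; 0.35 -0.10 1.03 0.000 0.002 -0.005 -0.2
```

View pics/s2.png

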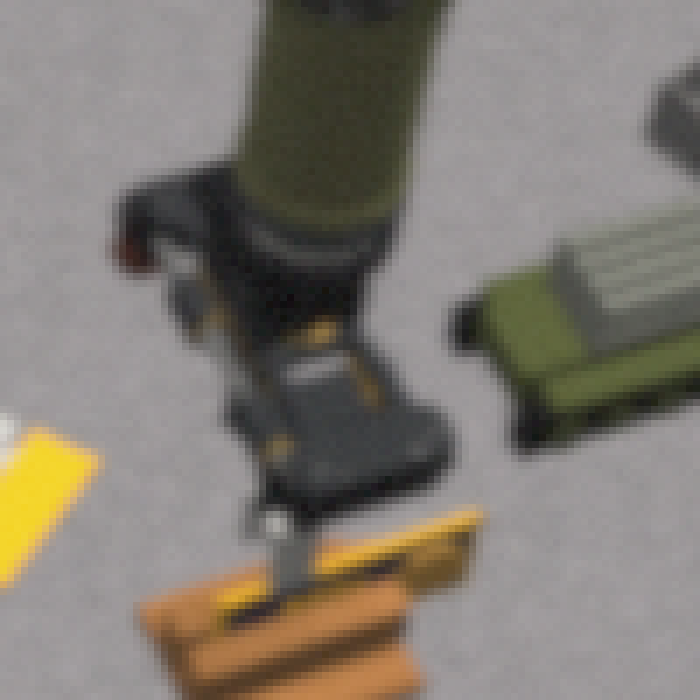

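Call:
play_rows(
  targets="0.7 -0.15 0 0 0.004 -0.015 -0.2",
)

```text
time: 3.25
position: [0.5655, 0.199, 0.3488]
tool_rot: [2.435, 1.98, -0.002]
ft_force: [0.1, 0.2, 0.7]
grip_width: 0.411
```

Run:
```python
from h import *; from bench import ctrl
s=ctrl.get_state();show(s);print(s["qd"])
```

```text
t 3.25 grasp [0.5657 0.1985 0.1848] yaw -0.2051 z [ 0.0013 -0.0034 -1.    ] F [0.11 0.22 0.65] M [-0.025 -0.049 -0.029] w 0.411
[-0.07943691  0.05229415 -0.04721406 -0.04487283  0.0152304  -0.01077901
  0.01909954]
```

Call:
play_rows(
  targets="0 0 0 0 0 0 -0.2",
)

```text
time: 3.38
position: [0.5653, 0.2003, 0.3493]
tool_rot: [2.433, 1.983, 0.0]
ft_force: [0.5, -0.4, 0.6]
grip_width: 0.394
```

Run:
```python
from h import *; from bench import ctrl
s=ctrl.get_state();show(s);print(s["qd"])
```

```text
t 3.38 grasp [0.5657 0.1999 0.1853] yaw -0.2032 z [ 0.0021 -0.0022 -1.    ] F [ 0.46 -0.36  0.64] M [-0.076 -0.064 -0.013] w 0.394
[ 0.00600014 -0.00585657  0.00970163 -0.00328718  0.00708344  0.00266067
 -0.00019037]
```

Call:
play_rows(
  targets="0 0 0 0 0 0 -0.2",
)

```text
time: 3.5
position: [0.5654, 0.2006, 0.3497]
tool_rot: [2.432, 1.983, 0.001]
ft_force: [0.0, -0.2, -0.4]
grip_width: 0.397
```

Run:
```python
from h import *; from bench import ctrl
s=ctrl.get_state();show(s);print(s["qd"])
```

```text
t 3.50 grasp [0.5658 0.2002 0.1857] yaw -0.2028 z [ 0.0028 -0.0021 -1.    ] F [ 0.02 -0.16 -0.43] M [-0.017 -0.132 -0.038] w 0.397
[-0.00736716 -0.00059954 -0.0048137  -0.00350834 -0.00458692 -0.00035056
  0.00020287]
```

Call:
play_rows(
  targets="0.5 -0.15 0.3 0.002 0.002 0 -0.2; 0.1 0 1 0 0 0 -0.2; 0 0 1 0 0 0 -0.2; 0 0 1 0 0 0 -0.2; 0 0 0.6 0 0 0 -0.2; 0 0 0 0 0 0 -0.2",
)

```text
time: 4.25
position: [0.5649, 0.2069, 0.3069]
tool_rot: [-2.435, -1.985, 0.001]
ft_force: [-0.6, -0.8, 0.3]
grip_width: 0.401
```

Run:
```python
from h import *; from bench import ctrl
s=ctrl.get_state();show(s);print(s["qd"])
im=ctrl.get_image("scene");np.savez("scene3",**im)
crop(im,270,100,100,100,7,"pics/s3.png")
```

```text
t 4.25 grasp [0.5648 0.2069 0.1429] yaw -0.2029 z [-7.e-04 -2.e-04 -1.e+00] F [-0.63 -0.76  0.26] M [ 0.042 -0.091 -0.058] w 0.401
[ 0.00092142 -0.00021872  0.00081172 -0.00341315  0.00259143 -0.00339144
 -0.00153165]
```

View pics/s3.png

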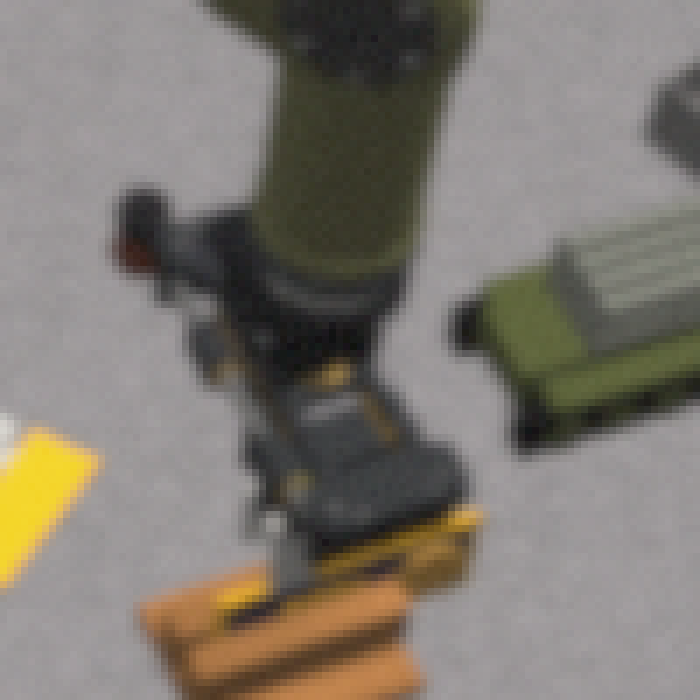

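Run:
```python
from h import *; from bench import ctrl
s=ctrl.get_state();im=load("scene3");p,R=grasp(s)
f=lambda v:((proj(im,p+R.apply(v))-[270,100])*7).round()
print("grasp",f([0,0,0]))
for a in(-.0375,.0375): print(f([a,.095,-.051]),f([a,-.095,-.051]), f([a,.095,-.1]))
for a in(-.0095,.0095): print(f([a,.018+.015,.018]),f([a,.018+.015,-.04]))
```

```text
grasp [283. 469.]
[313. 585.] [141. 285.] [326. 524.]
[458. 535.] [279. 241.] [476. 473.]
[290. 548.] [305. 478.]
[325. 536.] [341. 466.]
```

Call:
play_rows(
  targets="0 0 0 0 0 0 -1; 0 0 0 0 0 0 -1; 0 0 0 0 0 0 -1; 0 0 0 0 0 0 -1",
  newtons=6,
)

```text
time: 4.8
position: [0.5656, 0.207, 0.3084]
tool_rot: [2.434, 1.984, 0.004]
ft_force: [1.3, 0.7, -0.9]
grip_width: 0.115
```

Run:
```python
from h import *; from bench import ctrl
s=ctrl.get_state();show(s)
```

```text
t 4.80 grasp [0.5661 0.2071 0.1444] yaw -0.2033 z [ 2.8e-03  4.0e-04 -1.0e+00] F [ 1.33  0.73 -0.86] M [-0.056 -0.472 -0.002] w 0.115
```

Call:
play_rows(
  targets="0 0 0 0 0 0 -1; 0 0 0 0 0 0 -1; 0 0 -0.3 0 0 0 -1; 0 0 -0.6 0 0 0 -1; 0 0 -1 0 0 0 -1; 0 0 -1 0 0 0 -1; 0 0 -1 0 0 0 -1; 0 0 -1 0 0 0 -1; 0 0 -1 0 0 0 -1; 0 0 -0.5 0 0 0 -1; 0 0 0 0 0 0 -1; 0 0 0 0 0 0 -1",
  newtons=45,
)

```text
time: 6.3
position: [0.5643, 0.207, 0.3762]
tool_rot: [-2.435, -1.985, 0.001]
ft_force: [-0.2, 0.6, -2.4]
grip_width: 0.11
```

Run:
```python
from h import *; from bench import ctrl
s=ctrl.get_state();show(s)
im=ctrl.get_image("scene");np.savez("scene4",**im)
crop(im,270,80,100,100,7,"pics/s4.png")
```

```text
t 6.30 grasp [0.5642 0.2069 0.2122] yaw -0.2027 z [-8.e-04 -5.e-04 -1.e+00] F [-0.16  0.6  -2.39] M [-0.12  -0.011  0.016] w 0.110
```

View pics/s4.png

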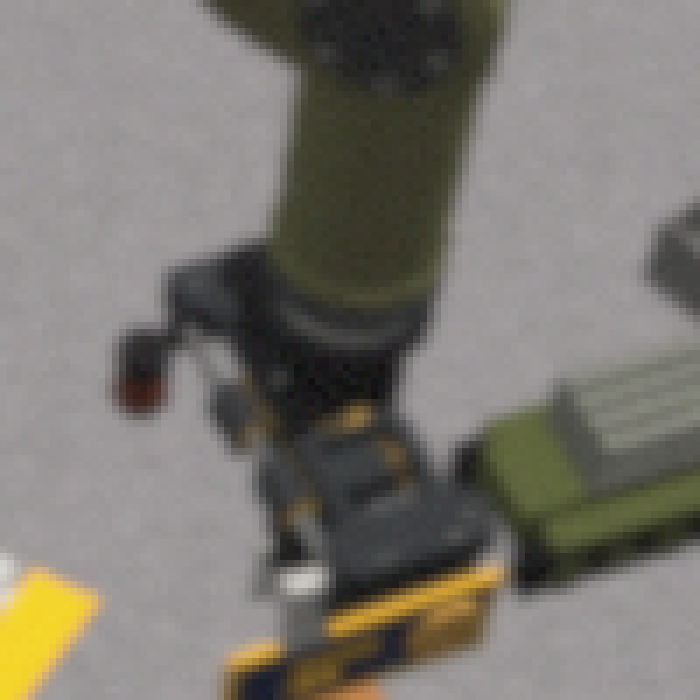

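Run:
```python
from h import *; from bench import ctrl
s=ctrl.get_state();R0=Ro.from_rotvec(s["tool_rot"])
p1=s["position"]+[0,0,.138]
rows(p1,R0,[.5748,-.2074,.514],tool(-.227),12,-1)
```

```text
-3.36 0.78 0.00 -0.000 0.000 0.002 -1; -3.36 0.79 0.00 -0.000 0.000 0.002 -1; -3.36 0.79 0.00 -0.000 0.000 0.002 -1; -3.36 0.80 0.00 -0.000 0.000 0.002 -1; -3.36 0.81 0.00 -0.000 0.000 0.002 -1; -3.36 0.81 0.00 -0.000 0.000 0.002 -1; -3.36 0.82 0.00 -0.000 0.000 0.002 -1; -3.35 0.83 0.00 -0.000 0.000 0.002 -1; -3.35 0.84 0.00 -0.000 0.000 0.002 -1; -3.35 0.84 0.00 -0.000 0.000 0.002 -1; -3.35 0.85 0.00 -0.000 0.000 0.002 -1; -3.35 0.86 0.00 -0.000 0.000 0.002 -1
```

Call:
play_rows(
  targets="0 0 -1 0 0 0 -1; 0 0 -2 0 0 0 -1; 0 0 -2.5 0 0 0 -1; 0 0 -2.5 0 0 0 -1; 0 0 -2.5 0 0 0 -1; 0 0 -2 0 0 0 -1; 0 0 -0.7 0 0 0 -1; 0 0 0 0 0 0 -1",
)

```text
time: 7.35
position: [0.5638, 0.2076, 0.5204]
tool_rot: [2.433, 1.985, 0.007]
ft_force: [0.3, 0.2, -3.0]
grip_width: 0.114
```

Run:
```python
from h import *; from bench import ctrl
s=ctrl.get_state();show(s);R0=Ro.from_rotvec(s["tool_rot"])
rows(s["position"],R0,[.5748,-.2074,.514],tool(-.227),12,-1)
```

```text
t 7.35 grasp [0.5645 0.2079 0.3564] yaw -0.2019 z [ 0.0046  0.0018 -1.    ] F [ 0.34  0.23 -2.99] M [-0.138 -0.034 -0.002] w 0.114
-3.37 0.78 0.05 0.000 -0.000 0.002 -1; -3.37 0.79 0.05 0.000 -0.000 0.002 -1; -3.37 0.80 0.05 0.000 -0.000 0.002 -1; -3.37 0.80 0.05 0.000 -0.000 0.002 -1; -3.36 0.81 0.05 0.000 -0.000 0.002 -1; -3.36 0.82 0.05 0.000 -0.000 0.002 -1; -3.36 0.83 0.05 0.000 -0.000 0.002 -1; -3.36 0.83 0.05 0.000 -0.000 0.002 -1; -3.36 0.84 0.05 0.000 -0.000 0.002 -1; -3.35 0.85 0.05 0.000 -0.000 0.002 -1; -3.35 0.85 0.05 0.000 -0.000 0.002 -1; -3.35 0.86 0.05 0.000 -0.000 0.002 -1
```

Call:
play_rows(
  targets="-1.5 0.4 0 0 0 0 -1; -3 0.7 0 0 0 0.002 -1; -4 0.9 0 0 0 0.002 -1; -4 0.95 0 0 0 0.002 -1; -4 0.95 0 0 0 0.002 -1; -4 0.95 0 0 0 0.002 -1; -4 1 0 0 0 0.002 -1; -4 1 0 0 0 0.002 -1; -4 1 0 0 0 0.002 -1; -3 0.8 0 0 0 0.002 -1; -1.5 0.4 0 0 0 0.002 -1; 0 0 0 0 0 0 -1; 0 0 0 0 0 0 -1",
)

```text
time: 8.98
position: [0.5696, -0.1983, 0.5086]
tool_rot: [-2.456, -1.944, 0.02]
ft_force: [0.3, -0.1, -2.4]
grip_width: 0.109
```

Run:
```python
from h import *; from bench import ctrl
s=ctrl.get_state();show(s);R0=Ro.from_rotvec(s["tool_rot"])
rows(s["position"],R0,[.5748,-.2074,.514],tool(-.227),3,-1)
for n in("scene","top"):
    im=ctrl.get_image(n);np.savez(n+"5",**im)
    print(n,proj(im,grasp(s)[0]))
crop(load("scene5"),130,140,140,110,5,"pics/s5.png");crop(load("top5"),260,130,140,110,5,"pics/t5.png")
```

```text
t 8.97 grasp [ 0.567  -0.1984  0.3446] yaw -0.2316 z [-0.0153 -0.0011 -0.9999] F [ 0.33 -0.13 -2.43] M [-0.028 -0.054  0.029] w 0.109
-0.26 0.24 -0.18 -0.005 0.002 -0.002 -1; -0.26 0.24 -0.18 -0.005 0.002 -0.002 -1; -0.26 0.24 -0.18 -0.005 0.002 -0.002 -1
scene [202.13488711 190.40457295]
top [335.9224263  169.81272756]
```

View pics/s5.png

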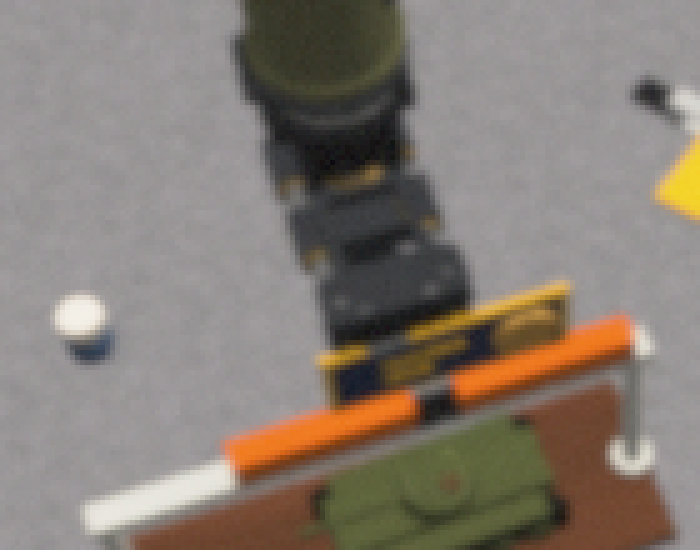

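View pics/t5.png

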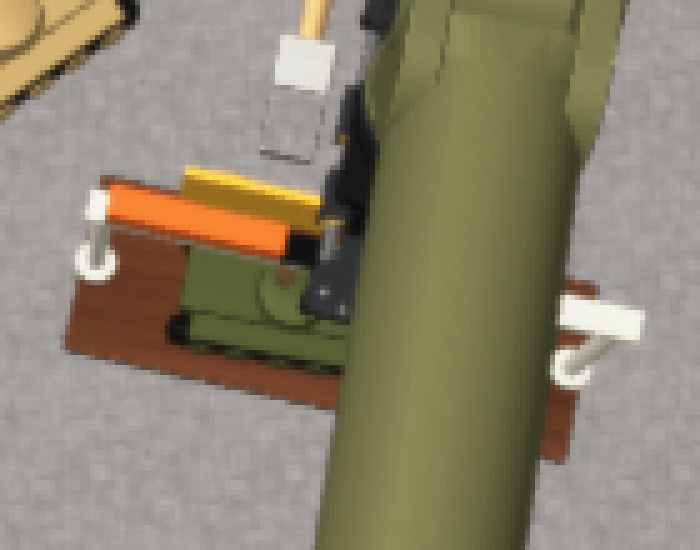

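```bash
cat >> h.py <<'E'
SEAT=.047
def sgn(p,R,v,dy=0,seat=SEAT):
    # v: sign coords relative to seat (x,y,z)
    return p+R.apply([v[1]+dy,v[0],seat-v[2]])
E
python3 - <<'E'
from h import *; from bench import ctrl
s=ctrl.get_state();p,R=grasp(s)
for n,o in(("scene",(130,140)),("top",(260,130))):
    im=load(n+"5")
    for v in([.0175,-.04,-.025],[.0125,-.04,-.025],[.0175,.11,-.025],[.0125,.11,-.025],[.0175,.11,-.085],[.0125,.11,-.085],[.0175,-.04,-.085]):
        print(n,v,((proj(im,sgn(p,R,v))-o)*5).round(1))
E
```

```text
scene [0.0175, -0.04, -0.025] [313.7 363.7]
scene [0.0125, -0.04, -0.025] [311.2 356.5]
scene [0.0175, 0.11, -0.025] [562.2 287.2]
scene [0.0125, 0.11, -0.025] [559.3 280.3]
scene [0.0175, 0.11, -0.085] [563.2 338.2]
scene [0.0125, 0.11, -0.085] [560.4 331.5]
scene [0.0175, -0.04, -0.085] [324.8 413. ]
top [0.0175, -0.04, -0.025] [432.7 218.7]
top [0.0125, -0.04, -0.025] [431.1 226.6]
top [0.0175, 0.11, -0.025] [187.2 163.1]
top [0.0125, 0.11, -0.025] [185.4 170.9]
top [0.0175, 0.11, -0.085] [180.3 190.5]
top [0.0125, 0.11, -0.085] [178.6 198. ]
top [0.0175, -0.04, -0.085] [416. 244.]
```

```bash
cat >> h.py <<'E'
def edge(im,u,va,vb,ch):
    """sub-pixel row of strongest change of channel between rows va..vb in column u"""
    g=im["pixels"].astype(float)
    f=g[...,2]-g[...,0] if ch=="rb" else g[...,ch]
    col=f[va:vb+1,u]; a,b=col[0],col[-1]
    h=(a+b)/2; sgnn=np.sign(b-a)
    for i in range(len(col)-1):
        if (col[i]-h)*sgnn<=0<(col[i+1]-h)*sgnn: return va+i+(h-col[i])/(col[i+1]-col[i])
    return np.nan
E
python3 - <<'E'
from h import *; from bench import ctrl
np.set_printoptions(precision=4,suppress=True,linewidth=200)
n=np.array([np.cos(-.227),np.sin(-.227)])
t0,s0,t5,s5=[load(k) for k in("top0","scene0","top5","scene5")]
g=lambda im:(im["pixels"][...,2].astype(int)-im["pixels"][...,0])
print("top col300 rail",g(t0)[163:185,300],t0["pixels"][163:185,300,2]); print("scene col 240",g(s0)[200:225,240],s0["pixels"][200:225,240,2])
print("top5 col 305",g(t5)[160:182,305],"scene5 col 230",g(s5)[190:225,230],s5["pixels"][190:225,230,2])
E
```

```text
top col300 rail [  6   5   6   6   6  10  44 130 197 199 198 199 199 198 148  86  30  33  35  36  36  35] [151 152 155 154 153 150 119 171 245 248 248 248 247 243 178 132 112  88  84  86  86  86]
scene col 240 [  2   2   4   2   2  10  40 109 169 200 205 206 200 166 119  79  48  24  17  26  49  60  62  59  64] [148 147 148 149 151 157 178 215 232 237 238 237 228 193 140 112 106 113 122 126 123 115 110 111 109]
top5 col 305 [  7   6   6  15  76 166 180 133 118 118 119 132 184 199 198 199 199 199 157  99  32  34] scene5 col 230 [  3   4   2   2   2   1   3   4  10  45 113 152 128  65  59  71  70  63  56  50  54 102 168 203 204 205 189 142  94  61  31  16  19  27  31] [154 155 155 155 154 154 158 158 158 179 215 220 171 116 116 122 119 105 100  92  98 139 204 233 239 235 215 157 118 111 108 114 113 103  95]
```

Run:
```python
from h import *; from bench import ctrl
np.set_printoptions(precision=4,suppress=True,linewidth=200)
n=np.array([np.cos(-.227),np.sin(-.227)])
t0,s0,t5,s5=[load(k) for k in("top0","scene0","top5","scene5")]
st=ctrl.get_state();p,R=grasp(st)
def rail(im,us,off,v0f):
    P=[]
    for u in us:
        v=v0f(u); e=edge(im,u,int(v)-4,int(v)+3,"rb")
        P.append(onz(im,u,e,.19)[:2])
    P=np.array(P);f=np.polyfit(P[:,1],P[:,0],1)
    print("slope yaw",-np.arctan(f[0]),"n-offset",(P@n).mean()-off,(P@n).std(), "x at y=-.176",np.polyval(f,-.176)-off/np.cos(.227))
rail(t0,list(range(285,315))+list(range(328,358)),.01,lambda u:170+(u-300)*.222)
rail(s0,list(range(225,252))+list(range(181,208)),-.01,lambda u:207.5-(u-240)*.333)
def plate(im,us,xo,v0f):
    E=[];Q=[]
    for u in us:
        v=v0f(u); e=edge(im,u,int(v)-4,int(v)+2,"rb"); E.append(e)
        a=proj(im,sgn(p,R,[xo,-.04,-.025]));b=proj(im,sgn(p,R,[xo,.11,-.025]))
        Q.append(a[1]+(b[1]-a[1])*(u-a[0])/(b[0]-a[0]))
    E=np.array(E);Q=np.array(Q);print("plate row obs-pred",(E-Q).mean(),(E-Q).std(),np.polyfit(us,E-Q,1)[0])
plate(t5,range(300,322),.0175,lambda u:165+(u-305)*.22)
plate(s5,range(215,241),.0125,lambda u:200-(u-230)*.31)
for im,xo in((t5,.0175),(s5,.0125)):
    a=sgn(p,R,[xo,.05,-.025]); 
    for d in([.001*n[0],.001*n[1],0],[0,0,.001],[.000225,.000974,0]): print(proj(im,a+d)-proj(im,a))
```

```text
slope yaw -0.22554539962734702 n-offset 0.6071541040913027 0.0002668926999115999 x at y=-.176 0.582488114288121
slope yaw -0.22657280719946402 n-offset 0.6059961748394149 0.0001652266875082693 x at y=-.176 0.5813019899213953
plate row obs-pred -0.07686709246863317 0.23717458942740174 0.01861166091091225
plate row obs-pred -0.37482159304259166 0.17660829493731733 0.01375957947251998
[ 0.0677 -0.3143]
[ 0.0383 -0.0873]
[-0.3269 -0.0732]
[0.1086 0.2769]
[-0.0206 -0.179 ]
[ 0.3284 -0.1031]
```

```bash
cat >> h.py <<'E'
YR=-.226
N=np.array([np.cos(YR),np.sin(YR),0]);E_=np.array([-np.sin(YR),np.cos(YR),0])
def goto(st,nn,ee,z,n,grip=-1,yaw=YR,tilt=0.):
    p,R0=grasp(st); R1=tool(yaw,tilt)
    g=nn*N+ee*E_+[0,0,z]; t1=g-R1.apply([0,0,.164])
    rows(st["position"],R0,t1,R1,n,grip)
def ne(st):
    p,R=grasp(st); m=R.as_matrix(); print("t %.2f n %.4f e %.4f z %.4f yaw %.4f tilt-x(n) %.4f tilt(e) %.4f F n %.2f e %.2f z %.2f w %.3f"%(st["time"],p@N,p@E_,p[2],yawof(R),m[:,2]@N,m[:,2]@E_,st["ft_force"]@N,st["ft_force"]@E_,st["ft_force"][2],st["grip_width"]))
E
python3 - <<'E'
from h import *; from bench import ctrl
s=ctrl.get_state();ne(s);goto(s,.6066,-.0755,.34,4)
t0,s0=load("top0"),load("scene0")
# notch ends: sample along rail centre line on top
for nm,im in(("top",t0),("scene",s0)):
    r=(im["pixels"][...,2].astype(np.float32)-im["pixels"][...,0])
    for off in(-.004,0,.004):
        ee=np.arange(-.09,.01,.0005)
        uv=np.array([proj(im,(.6066+off)*N+k*E_+[0,0,.19]) for k in ee],np.float32)
        v=cv2.remap(r,uv[None,:,0],uv[None,:,1],cv2.INTER_LINEAR)[0]
        hi=np.percentile(v,90);lo=v.min();h=(hi+lo)/2
        i=np.nonzero(v<h)[0];print(nm,off,"gap",ee[i[0]],ee[i[-1]],"mid",(ee[i[0]]+ee[i[-1]])/2,hi,lo)
E
```

```text
t 9.07 n 0.5972 e -0.0662 z 0.3448 yaw -0.2311 tilt-x(n) -0.0142 tilt(e) -0.0050 F n 0.30 e 0.24 z -3.14 w 0.115
-0.25 0.18 0.12 -0.004 0.001 -0.001 -1; -0.25 0.18 0.12 -0.004 0.001 -0.001 -1; -0.25 0.18 0.12 -0.004 0.001 -0.001 -1; -0.25 0.18 0.12 -0.004 0.001 -0.001 -1
top -0.004 gap -0.05249999999999996 -0.02799999999999994 mid -0.04024999999999995 199.0 0.2265625
top 0 gap -0.052999999999999964 -0.02799999999999994 mid -0.04049999999999995 199.0 3.5
top 0.004 gap -0.053499999999999964 -0.028499999999999942 mid -0.04099999999999995 198.79434 34.091797
scene -0.004 gap -0.053999999999999965 -0.02749999999999994 mid -0.04074999999999995 196.5245 1.2246094
scene 0 gap -0.053499999999999964 -0.02799999999999994 mid -0.04074999999999995 207.13359 1.3398438
scene 0.004 gap -0.052999999999999964 -0.028999999999999942 mid -0.04099999999999995 205.0457 0.0625
```

Call:
play_rows(
  targets="-0.25 0.2 0.1 -0.004 0.001 0 -1; -0.25 0.2 0.1 -0.004 0.001 0 -1; -0.25 0.2 0.1 -0.004 0.001 0 -1; -0.1 0.2 0.1 -0.003 0.001 0 -1; 0 0 0 0 0 0 -1; 0 0 0 0 0 0 -1",
)

```text
time: 9.82
position: [0.5764, -0.2061, 0.505]
tool_rot: [2.457, 1.954, 0.002]
ft_force: [-0.2, 0.0, -2.1]
grip_width: 0.11
```

```bash
cat > m.py <<'E'
from h import *; from bench import ctrl
import sys
np.set_printoptions(precision=4,suppress=True,linewidth=200)
k=sys.argv[1]
st=ctrl.get_state();ne(st);p,R=grasp(st)
im=ctrl.get_image("scene");np.savez("scene"+k,**im)
crop(im,130,140,140,110,5,"pics/s%s.png"%k)
xo=.0125
a=proj(im,sgn(p,R,[xo,-.04,-.025]));b=proj(im,sgn(p,R,[xo,.11,-.025]))
us=np.arange(int(a[0])+20,int(b[0])-5)
E=[];Q=[]
for u in us:
    v=a[1]+(b[1]-a[1])*(u-a[0])/(b[0]-a[0]);Q.append(v);E.append(edge(im,u,int(round(v))-4,int(round(v))+1,"rb"))
E=np.array(E);Q=np.array(Q);ok=np.isfinite(E)
f=np.polyfit(us[ok],(E-Q)[ok],1);print("scene row obs-pred",np.nanmean(E-Q),np.nanstd(E-Q),"slope",f[0],"n",ok.sum())
# right end (y=+110) on front face mid height
g=im["pixels"][...,2].astype(float)-im["pixels"][...,0]
for z in(-.03,-.035,-.04,-.05):
    a=proj(im,sgn(p,R,[.0175,.10,z]));b=proj(im,sgn(p,R,[.0175,.125,z]))
    L=np.linspace(0,1,101);uv=(a+(b-a)*L[:,None]).astype(np.float32)
    v=cv2.remap(g.astype(np.float32),uv[None,:,0],uv[None,:,1],cv2.INTER_LINEAR)[0]
    h=(v[:20].mean()+v[-20:].mean())/2;i=np.nonzero(v<h)[0][0];print(z,"end at y mm",100+25*L[i],v[:20].mean(),v[-20:].mean())
E
python3 m.py 6
```

```text
t 9.82 n 0.6083 e -0.0718 z 0.3410 yaw -0.2269 tilt-x(n) 0.0025 tilt(e) -0.0006 F n -0.20 e -0.03 z -2.07 w 0.110
scene row obs-pred -0.5033684373966014 0.2008891109350804 slope 0.02266684191146521 n 25
-0.03 end at y mm 112.5 112.13652 2.4052246
-0.035 end at y mm 113.75 62.23042 3.9089355
-0.04 end at y mm 115.25 39.568066 12.338526
-0.05 end at y mm 100.0 71.19902 103.01382
```

View pics/s6.png

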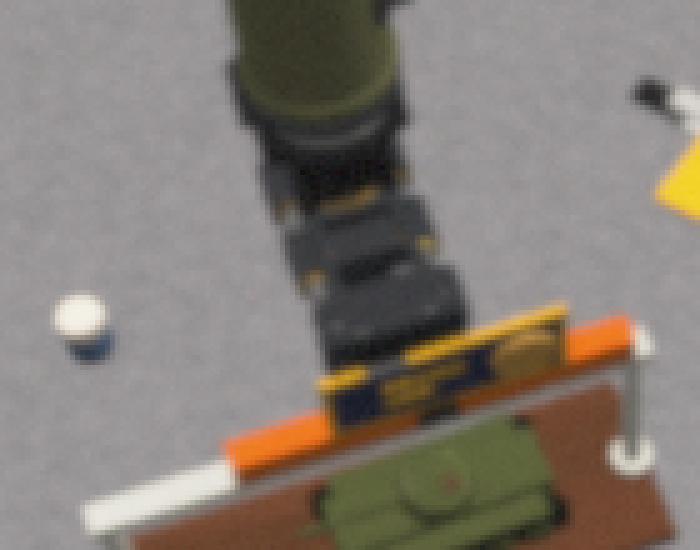

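Call:
play_rows(
  targets="-0.25 -0.1 0 0 0 -0.006 -1; -0.2 0 1 0 0 -0.005 -1; 0 0 1.5 0 0 0 -1; 0 0 1.5 0 0 0 -1; 0 0 0.5 0 0 0 -1; 0 0 0 0 0 0 -1",
)

```text
time: 10.62
position: [0.5739, -0.2107, 0.4553]
tool_rot: [2.447, 1.97, -0.0]
ft_force: [0.4, -0.6, -2.9]
grip_width: 0.111
```

```bash
python3 m.py 7;python3 - <<'E'
from h import *; from bench import ctrl
s=ctrl.get_state();goto(s,.6068,-.077,.27,3,yaw=-.215)
E
```

```text
t 10.62 n 0.6065 e -0.0768 z 0.2913 yaw -0.2151 tilt-x(n) -0.0001 tilt(e) -0.0003 F n 0.56 e -0.46 z -2.86 w 0.111
scene row obs-pred -1.0715615488616341 0.9612618093062065 slope -0.12221866513436667 n 23
-0.03 end at y mm 100.0 118.79502 205.0583
-0.035 end at y mm 100.0 66.29277 201.01758
-0.04 end at y mm 100.0 40.959473 185.14413
-0.05 end at y mm 100.0 76.35166 113.25742
-0.01 0.01 0.72 0.000 0.000 -0.000 -1; -0.01 0.01 0.72 0.000 0.000 -0.000 -1; -0.01 0.01 0.72 0.000 0.000 -0.000 -1
```

View pics/s7.png

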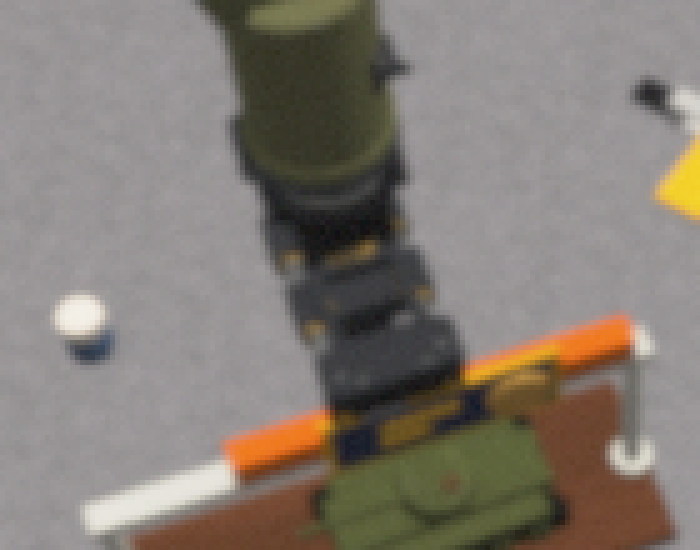

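Call:
play_rows(
  targets="0 0 0.7 0 0 0 -1; 0 0 1 0 0 0 -1; 0 0 1 0 0 0 -1; 0 0 0.7 0 0 0 -1; 0 0 0 0 0 0 -1; 0 0 0 0 0 0 -1",
)

```text
time: 11.42
position: [0.5742, -0.2106, 0.4198]
tool_rot: [2.446, 1.969, 0.001]
ft_force: [-0.2, 0.3, -2.9]
grip_width: 0.113
```

```bash
python3 -c "
from h import *; from bench import ctrl
ne(ctrl.get_state())"
```

```text
t 11.43 n 0.6070 e -0.0766 z 0.2558 yaw -0.2150 tilt-x(n) 0.0015 tilt(e) -0.0004 F n -0.28 e 0.21 z -2.91 w 0.113
```

Call:
play_rows(
  targets="0 0 0.5 -0.001 0 0 -1; 0 0 0.5 0 0 0 -1; 0 0 0.3 0 0 0 -1; 0 0 0.1 0 0 0 -1; 0 0 0 0 0 0 -1",
)

```text
time: 12.05
position: [0.5744, -0.2107, 0.4054]
tool_rot: [2.445, 1.968, 0.003]
ft_force: [-0.2, 0.3, -2.8]
grip_width: 0.108
```

```bash
python3 -c "
from h import *; from bench import ctrl
ne(ctrl.get_state())"
```

```text
t 12.05 n 0.6076 e -0.0767 z 0.2414 yaw -0.2151 tilt-x(n) 0.0036 tilt(e) -0.0006 F n -0.29 e 0.26 z -2.77 w 0.108
```

Call:
play_rows(
  targets="0 -0.05 0.15 0.002 0 0 -1; 0 0 0.15 0.002 0 0 -1; 0 0 0.1 0 0 0 -1",
)

```text
time: 12.42
position: [0.5739, -0.2105, 0.4015]
tool_rot: [2.447, 1.97, -0.001]
ft_force: [-0.7, -0.0, -1.1]
grip_width: 0.114
```

Call:
play_rows(
  targets="0 0 0.1 0 0 0 -1; 0 0 0.1 0 0 0 -1",
)

```text
time: 12.68
position: [0.5739, -0.2105, 0.4005]
tool_rot: [2.446, 1.969, -0.001]
ft_force: [-2.0, 0.2, 1.8]
grip_width: 0.11
```

```bash
python3 -c "
from h import *; from bench import ctrl
ne(ctrl.get_state())"
```

```text
t 12.68 n 0.6066 e -0.0767 z 0.2365 yaw -0.2152 tilt-x(n) 0.0004 tilt(e) -0.0011 F n -1.98 e -0.21 z 1.79 w 0.110
```

Call:
play_rows(
  targets="0 0 -0.02 0 0 0 -1",
)

```text
time: 12.8
position: [0.5739, -0.2104, 0.4011]
tool_rot: [2.446, 1.969, -0.001]
ft_force: [-0.8, -0.0, 0.1]
grip_width: 0.112
```

```bash
python3 -c "
from h import *; from bench import ctrl
s=ctrl.get_state();ne(s);print(s['torque'])"
```

```text
t 12.80 n 0.6066 e -0.0767 z 0.2371 yaw -0.2152 tilt-x(n) 0.0006 tilt(e) -0.0013 F n -0.81 e -0.19 z 0.06 w 0.112
[0.00383234 0.26657978 0.01962332]
```

Call:
play_rows(
  targets="0 0 0 0 0 0 -1",
)

```text
time: 12.92
position: [0.5739, -0.2104, 0.4012]
tool_rot: [2.446, 1.969, -0.001]
ft_force: [-0.6, 0.3, -0.8]
grip_width: 0.115
```

```bash
python3 -c "
from h import *; from bench import ctrl
s=ctrl.get_state();ne(s);print(s['torque'])"
```

```text
t 12.93 n 0.6065 e -0.0767 z 0.2372 yaw -0.2151 tilt-x(n) 0.0007 tilt(e) -0.0014 F n -0.63 e 0.18 z -0.80 w 0.115
[0.00156643 0.25950117 0.01375416]
```

Call:
play_rows(
  targets="0.15 0 0.03 0 0 0 -1; 0.25 0 0.02 0 0 0 -1; 0.25 0 0.02 0 0 0 -1; 0.25 0 0.02 0 0 0 -1",
)

```text
time: 13.42
position: [0.5759, -0.2033, 0.4009]
tool_rot: [2.445, 1.964, -0.003]
ft_force: [-1.2, -2.1, 2.0]
grip_width: 0.11
```

```bash
python3 -c "
from h import *; from bench import ctrl
s=ctrl.get_state();ne(s);print(s['torque'])"
```

```text
t 13.43 n 0.6074 e -0.0699 z 0.2369 yaw -0.2174 tilt-x(n) 0.0033 tilt(e) -0.0049 F n -0.70 e -2.36 z 1.95 w 0.110
[-5.60535532e-01  1.66801513e-01  3.68660340e-04]
```

Call:
play_rows(
  targets="0.2 -0.04 -0.02 0.002 0.003 -0.001 -1; 0.2 0 0 0.001 0.003 -0.001 -1; 0.2 0 0 0 0.001 0 -1; 0.2 0 0 0 0.001 0 -1",
)

```text
time: 13.92
position: [0.5775, -0.1946, 0.4009]
tool_rot: [-2.445, -1.969, -0.005]
ft_force: [-0.1, -2.1, -0.6]
grip_width: 0.112
```

```bash
python3 -c "
from h import *; from bench import ctrl
s=ctrl.get_state();ne(s);print(s['torque'])"
```

```text
t 13.93 n 0.6065 e -0.0596 z 0.2369 yaw -0.2148 tilt-x(n) 0.0004 tilt(e) 0.0039 F n 0.38 e -2.04 z -0.56 w 0.112
[-0.49549675  0.07879272  0.01224157]
```

Call:
play_rows(
  targets="0.2 0 0.01 0 0 0 -1; 0.2 0 0.01 0 0 0 -1; 0.2 0 0.01 0 0 0 -1; 0.2 0 0.01 0 0 0 -1",
)

```text
time: 14.42
position: [0.5794, -0.1863, 0.4008]
tool_rot: [-2.446, -1.969, -0.005]
ft_force: [-0.1, -1.5, 1.0]
grip_width: 0.109
```

```bash
python3 -c "
from h import *; from bench import ctrl
s=ctrl.get_state();ne(s);print(s['torque'])"
```

```text
t 14.43 n 0.6065 e -0.0511 z 0.2368 yaw -0.2149 tilt-x(n) 0.0007 tilt(e) 0.0036 F n 0.27 e -1.45 z 0.96 w 0.109
[-0.53763645  0.06747274 -0.0009732 ]
```

Call:
play_rows(
  targets="0.2 0 0.01 0 -0.002 0 -1; 0.2 0 0.01 0 -0.001 0 -1; 0.15 0 0.01 0 0 0 -1",
)

```text
time: 14.8
position: [0.5807, -0.1799, 0.4003]
tool_rot: [-2.446, -1.971, -0.002]
ft_force: [0.0, -0.1, -2.7]
grip_width: 0.112
```

```bash
python3 -c "
from h import *; from bench import ctrl
s=ctrl.get_state();ne(s);print(s['torque'])"
```

```text
t 14.80 n 0.6063 e -0.0450 z 0.2363 yaw -0.2144 tilt-x(n) 0.0005 tilt(e) 0.0016 F n 0.04 e -0.09 z -2.65 w 0.112
[-0.10079192 -0.07613477  0.03168325]
```

Call:
play_rows(
  targets="0 0 0.1 0 -0.001 0 -1; 0 0 0.1 0 0 0 -1",
)

```text
time: 15.05
position: [0.5806, -0.1787, 0.3968]
tool_rot: [-2.442, -1.971, -0.001]
ft_force: [0.1, -0.3, -3.3]
grip_width: 0.111
```

```bash
python3 -c "
from h import *; from bench import ctrl
s=ctrl.get_state();ne(s);print(s['torque'])"
```

```text
t 15.05 n 0.6055 e -0.0436 z 0.2328 yaw -0.2130 tilt-x(n) -0.0021 tilt(e) 0.0026 F n 0.15 e -0.24 z -3.35 w 0.111
[-0.1593967  -0.00869787 -0.04018772]
```

Call:
play_rows(
  targets="0 0.05 0.2 -0.001 0 0 -1; 0 0 0.2 0 0 0 -1; 0 0 0 0 0 0 -1",
)

```text
time: 15.42
position: [0.5809, -0.1786, 0.3914]
tool_rot: [-2.441, -1.97, -0.001]
ft_force: [0.4, -0.7, -3.5]
grip_width: 0.115
```

```bash
python3 -c "
from h import *; from bench import ctrl
s=ctrl.get_state();ne(s);print(s['torque'])"
```

```text
t 15.43 n 0.6057 e -0.0433 z 0.2274 yaw -0.2128 tilt-x(n) -0.0028 tilt(e) 0.0034 F n 0.54 e -0.62 z -3.52 w 0.115
[-0.07940453 -0.07867098  0.01508921]
```

Call:
play_rows(
  targets="0 0.03 0.2 -0.002 -0.003 0 -1; 0 0 0.2 0 0 0 -1; 0 0 0 0 0 0 -1",
)

```text
time: 15.8
position: [0.5812, -0.1787, 0.3872]
tool_rot: [-2.445, -1.972, 0.0]
ft_force: [0.1, -0.5, -2.9]
grip_width: 0.11
```

```bash
python3 -c "
from h import *; from bench import ctrl
s=ctrl.get_state();ne(s);print(s['torque'])"
```

```text
t 15.80 n 0.6064 e -0.0439 z 0.2232 yaw -0.2130 tilt-x(n) -0.0005 tilt(e) 0.0003 F n 0.21 e -0.43 z -2.94 w 0.110
[-0.11967712 -0.08101912  0.05474592]
```

Four millimetres remain to the notch floor, so I'll lower gently.

Call:
play_rows(
  targets="0 0 0.15 0 0 0 -1; 0 0 0.1 0 0 0 -1; 0 0 0.05 0 0 0 -1",
)

```text
time: 16.18
position: [0.5812, -0.1787, 0.3841]
tool_rot: [-2.445, -1.972, 0.0]
ft_force: [0.2, 0.1, -1.8]
grip_width: 0.113
```

```bash
python3 -c "
from h import *; from bench import ctrl
s=ctrl.get_state();ne(s);print(s['torque'])"
```

```text
t 16.18 n 0.6064 e -0.0439 z 0.2201 yaw -0.2130 tilt-x(n) -0.0004 tilt(e) 0.0002 F n 0.14 e 0.15 z -1.85 w 0.113
[-0.15014494 -0.03530231  0.00274645]
```

Call:
play_rows(
  targets="0 0 0.05 0 0 0 -1; 0 0 0.05 0 0 0 -1",
)

```text
time: 16.42
position: [0.5812, -0.1787, 0.3833]
tool_rot: [-2.445, -1.973, -0.0]
ft_force: [-0.0, -0.4, -1.0]
grip_width: 0.113
```

```bash
python3 -c "
from h import *; from bench import ctrl
s=ctrl.get_state();ne(s);print(s['torque'])"
```

```text
t 16.43 n 0.6065 e -0.0439 z 0.2193 yaw -0.2130 tilt-x(n) -0.0002 tilt(e) 0.0001 F n 0.06 e -0.38 z -1.03 w 0.113
[-0.05603996  0.13169933 -0.00072227]
```

Call:
play_rows(
  targets="0 0 0.05 0 0 0 -1; 0.15 0 0 0 -0.01 0 -1; 0.3 0 -0.02 0 -0.015 0 -1",
)

```text
time: 16.8
position: [0.5823, -0.1737, 0.3837]
tool_rot: [2.432, 1.962, -0.031]
ft_force: [0.1, 1.1, -0.9]
grip_width: 0.108
```

```bash
cat > piv.py <<'E'
from h import *; from bench import ctrl
s=ctrl.get_state();ne(s);p,R=grasp(s);q=p+R.apply([.013,0,.039]);print("pivot n %.4f e %.4f z %.4f"%(q@N,q@E_,q[2]),s["torque"].round(3))
E
python3 piv.py
```

```text
t 16.80 n 0.6066 e -0.0430 z 0.2197 yaw -0.2131 tilt-x(n) 0.0007 tilt(e) -0.0255 F n -0.12 e 1.11 z -0.88 w 0.108
pivot n 0.6064 e -0.0310 z 0.1804 [ 0.07   0.121 -0.012]
```

Call:
play_rows(
  targets="0.3 0 -0.02 0 -0.015 0 -1; 0.3 0 -0.02 0 -0.015 0 -1; 0 0 0 0 0 0 -1",
)

```text
time: 17.18
position: [0.5839, -0.1666, 0.3838]
tool_rot: [2.414, 1.951, -0.07]
ft_force: [-0.3, 0.7, -1.8]
grip_width: 0.108
```

```bash
python3 piv.py
```

```text
t 17.18 n 0.6066 e -0.0410 z 0.2201 yaw -0.2116 tilt-x(n) 0.0014 tilt(e) -0.0581 F n -0.49 e 0.61 z -1.78 w 0.108
pivot n 0.6065 e -0.0303 z 0.1804 [ 0.164  0.015 -0.011]
```

Call:
play_rows(
  targets="0.25 0 -0.01 0 -0.015 0 -1; 0.27 0 0 0 -0.015 0 -1; 0 0 0 0 0 0 -1",
)

```text
time: 17.55
position: [0.5852, -0.1607, 0.3836]
tool_rot: [2.398, 1.938, -0.106]
ft_force: [-0.4, 0.8, -1.0]
grip_width: 0.113
```

```bash
python3 piv.py
```

```text
t 17.55 n 0.6067 e -0.0400 z 0.2203 yaw -0.2113 tilt-x(n) 0.0021 tilt(e) -0.0891 F n -0.55 e 0.69 z -1.00 w 0.113
pivot n 0.6066 e -0.0306 z 0.1802 [ 0.244  0.01  -0.005]
```

Call:
play_rows(
  targets="0.1 0 0.03 0.002 0 0 -1; 0 0 0 0 0 0 -1",
)

```text
time: 17.8
position: [0.5855, -0.1605, 0.3835]
tool_rot: [2.399, 1.937, -0.109]
ft_force: [-0.9, 0.5, -1.8]
grip_width: 0.112
```

```bash
python3 piv.py; python3 m.py 8 | head -1
```

```text
t 17.80 n 0.6067 e -0.0400 z 0.2202 yaw -0.2124 tilt-x(n) 0.0009 tilt(e) -0.0901 F n -0.97 e 0.29 z -1.78 w 0.112
pivot n 0.6066 e -0.0306 z 0.1802 [ 0.323 -0.017 -0.008]
t 17.80 n 0.6067 e -0.0400 z 0.2202 yaw -0.2124 tilt-x(n) 0.0009 tilt(e) -0.0901 F n -0.97 e 0.29 z -1.78 w 0.112
```

View pics/s8.png

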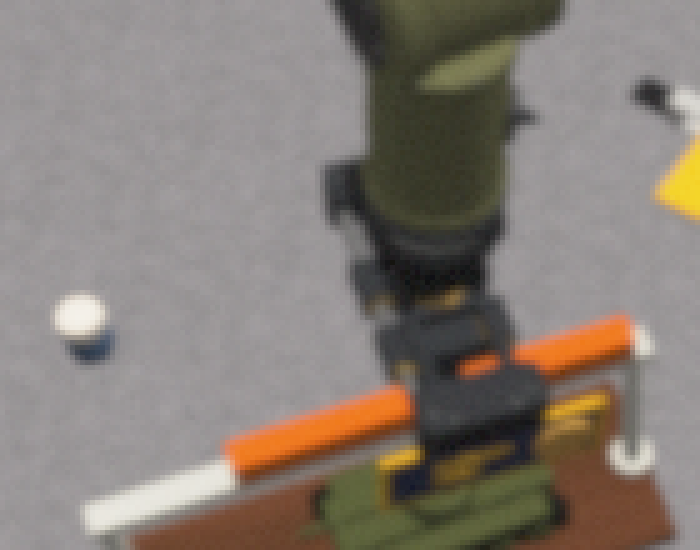

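Run:
```python
from h import *
from bench import ctrl
im=load("scene8"); crop(im,195,205,65,45,12,"pics/s8b.png")
st=ctrl.get_state();p,R=grasp(st)
for th in (0,):
  for v in([.0175,-.04,-.025],[.0125,-.04,-.025],[.0125,.11,-.025],[.0175,.11,-.085],[.0175,-.04,-.085]):
    print(v,((proj(im,sgn(p,R,v,.003))-[195,205]+.5)*12).round())
  R2=R*Ro.from_rotvec([0,.09,0])
  print("if level")
  for v in([.0175,-.04,-.025],[.0125,-.04,-.025],[.0125,.11,-.025],[.0175,.11,-.085],[.0175,-.04,-.085]):
    print(v,((proj(im,sgn(p,R2,v,.003))-[195,205]+.5)*12).round())
```

```text
[0.0175, -0.04, -0.025] [136. 341.]
[0.0125, -0.04, -0.025] [130. 324.]
[0.0125, 0.11, -0.025] [671. 165.]
[0.0175, 0.11, -0.085] [660. 292.]
[0.0175, -0.04, -0.085] [137. 449.]
if level
[0.0175, -0.04, -0.025] [160. 339.]
[0.0125, -0.04, -0.025] [154. 323.]
[0.0125, 0.11, -0.025] [695. 139.]
[0.0175, 0.11, -0.085] [702. 261.]
[0.0175, -0.04, -0.085] [180. 441.]
```

View pics/s8b.png

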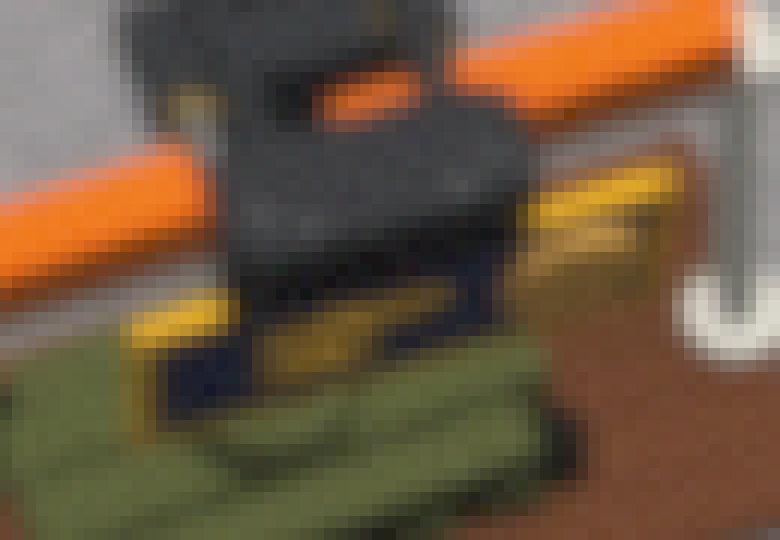

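Call:
play_rows(
  targets="0 0 0 0 0 0 -1; 0 0 0 0 0 0 -1",
  newtons=20,
)

```text
time: 18.1
position: [0.5855, -0.1606, 0.3835]
tool_rot: [2.399, 1.937, -0.108]
ft_force: [0.4, 0.6, -1.6]
grip_width: 0.115
```

```bash
python3 piv.py
```

```text
t 18.10 n 0.6068 e -0.0400 z 0.2202 yaw -0.2126 tilt-x(n) 0.0011 tilt(e) -0.0898 F n 0.29 e 0.67 z -1.57 w 0.115
pivot n 0.6067 e -0.0306 z 0.1802 [ 0.194 -0.081  0.011]
```

Call:
play_rows(
  targets="0 0 0 0 0 0 -1; 0 0 0 0 0 0 -1",
  newtons=10,
)

```text
time: 18.35
position: [0.5855, -0.1606, 0.3835]
tool_rot: [2.399, 1.937, -0.108]
ft_force: [-0.4, 0.1, -1.1]
grip_width: 0.113
```

```bash
python3 piv.py
```

```text
t 18.35 n 0.6068 e -0.0400 z 0.2202 yaw -0.2127 tilt-x(n) 0.0011 tilt(e) -0.0897 F n -0.45 e -0.03 z -1.13 w 0.113
pivot n 0.6066 e -0.0306 z 0.1802 [ 0.123 -0.07  -0.052]
```

Call:
play_rows(
  targets="0.25 0 0.02 0 -0.015 0 -1; 0.2 0 0.02 0 -0.01 0 -1; 0 0 0.02 0 0 0 -1",
)

```text
time: 18.73
position: [0.5866, -0.1554, 0.3829]
tool_rot: [2.385, 1.926, -0.139]
ft_force: [0.0, 0.6, -0.4]
grip_width: 0.112
```

```bash
python3 piv.py
python3 - <<'E'
from h import *; from bench import ctrl
im=ctrl.get_image("scene");np.savez("scene9",**im)
crop(im,195,205,65,45,12,"pics/s9b.png")
st=ctrl.get_state();p,R=grasp(st)
for v in([.0125,-.04,-.025],[.0125,.11,-.025],[.0175,.11,-.085],[.0175,-.04,-.085]):
    print(v,((proj(im,sgn(p,R,v,.003))-[195,205]+.5)*12).round())
E
```

```text
t 18.73 n 0.6068 e -0.0390 z 0.2200 yaw -0.2120 tilt-x(n) 0.0018 tilt(e) -0.1161 F n -0.08 e 0.55 z -0.40 w 0.112
pivot n 0.6067 e -0.0306 z 0.1798 [ 0.19   0.04  -0.025]
[0.0125, -0.04, -0.025] [126. 324.]
[0.0125, 0.11, -0.025] [667. 172.]
[0.0175, 0.11, -0.085] [651. 300.]
[0.0175, -0.04, -0.085] [128. 451.]
```

View pics/s9b.png

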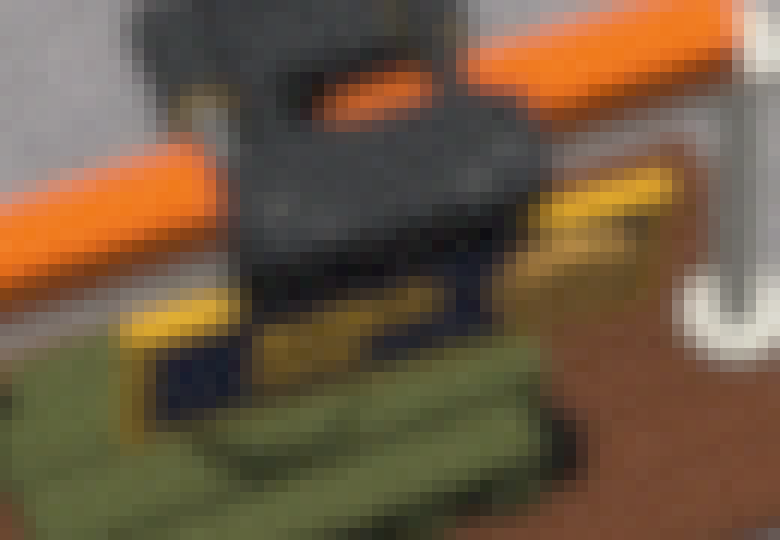

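Call:
play_rows(
  targets="0 0 0 0 0 0 -1; 0 0 0 0 0 0 -1; 0 0 0 0 0 0 -1",
  newtons=5,
)

```text
time: 19.15
position: [0.5866, -0.1555, 0.383]
tool_rot: [2.385, 1.926, -0.138]
ft_force: [-0.1, 1.3, -1.0]
grip_width: 0.116
```

```bash
python3 piv.py
```

```text
t 19.15 n 0.6068 e -0.0391 z 0.2201 yaw -0.2125 tilt-x(n) 0.0018 tilt(e) -0.1155 F n -0.34 e 1.24 z -0.99 w 0.116
pivot n 0.6067 e -0.0307 z 0.1798 [ 0.278 -0.031 -0.02 ]
```

Call:
play_rows(
  targets="0 0 0.01 0 0 0 -1; 0 0 0 0 0 0 -1; 0 0 0 0 0 0 -1",
  newtons=3,
)

```text
time: 19.52
position: [0.5866, -0.1555, 0.3829]
tool_rot: [2.385, 1.926, -0.138]
ft_force: [-0.4, -0.2, 0.7]
grip_width: 0.116
```

```bash
python3 piv.py
python3 - <<'E'
from h import *; from bench import ctrl
im=ctrl.get_image("scene");np.savez("scene10",**im)
crop(im,195,205,65,45,12,"pics/s10b.png")
a=load("scene9")["pixels"].astype(int);b=im["pixels"].astype(int);d=abs(a-b).max(2)[215:245,200:255];print(d.max(),(d>25).sum())
E
```

```text
t 19.52 n 0.6068 e -0.0391 z 0.2200 yaw -0.2126 tilt-x(n) 0.0019 tilt(e) -0.1153 F n -0.30 e -0.29 z 0.70 w 0.116
pivot n 0.6067 e -0.0306 z 0.1798 [0.283 0.01  0.03 ]
17 0
```

View pics/s10b.png

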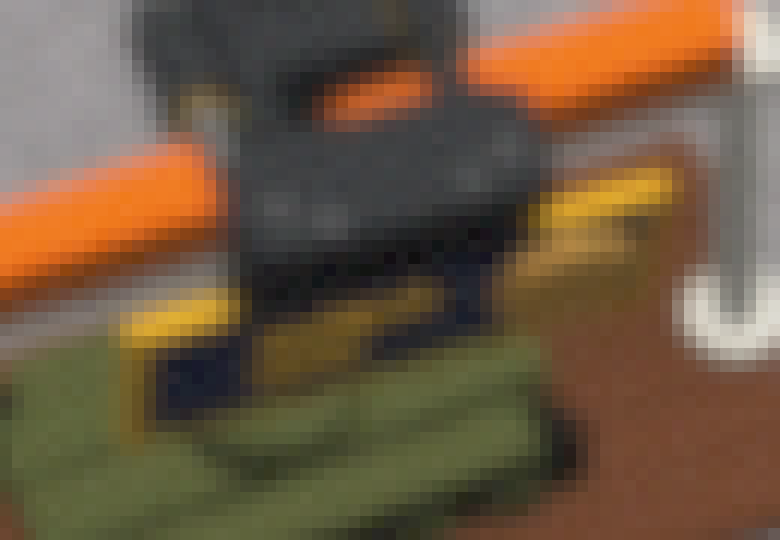

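Call:
play_rows(
  targets="0 0 0 0 0 0 -0.75; 0 0 0 0 0 0 -0.74; 0 0 0 0 0 0 -0.73; 0 0 0 0 0 0 -0.72",
)

```text
time: 20.08
position: [0.5867, -0.1564, 0.383]
tool_rot: [2.385, 1.924, -0.138]
ft_force: [0.7, -0.3, 0.2]
grip_width: 0.136
```

```bash
python3 piv.py
python3 - <<'E'
from h import *; from bench import ctrl
im=ctrl.get_image("scene");np.savez("scene11",**im)
a=load("scene10")["pixels"].astype(int);b=im["pixels"].astype(int);d=abs(a-b).max(2)[215:245,200:255];print(d.max(),(d>25).sum())
E
```

```text
t 20.07 n 0.6072 e -0.0400 z 0.2201 yaw -0.2133 tilt-x(n) 0.0027 tilt(e) -0.1164 F n 0.77 e -0.18 z 0.16 w 0.136
pivot n 0.6072 e -0.0317 z 0.1799 [ 0.098 -0.133 -0.044]
51 76
```

Call:
play_rows(
  targets="0 0 0 0 0 0 -0.69; 0 0 0 0 0 0 -0.66; 0 0 0 0 0 0 -0.62; 0 0 0 0 0 0 -0.62",
)

```text
time: 20.62
position: [0.5867, -0.1564, 0.383]
tool_rot: [2.385, 1.924, -0.138]
ft_force: [0.4, -0.1, -0.6]
grip_width: 0.19
```

```bash
python3 piv.py
python3 - <<'E'
from h import *; from bench import ctrl
im=ctrl.get_image("scene");np.savez("scene12",**im)
crop(im,195,205,65,45,12,"pics/s12b.png")
a=load("scene10")["pixels"].astype(int);b=im["pixels"].astype(int);d=abs(a-b).max(2)[215:245,200:255];print(d.max(),(d>25).sum())
E
```

```text
t 20.62 n 0.6072 e -0.0401 z 0.2201 yaw -0.2133 tilt-x(n) 0.0027 tilt(e) -0.1165 F n 0.44 e -0.01 z -0.64 w 0.190
pivot n 0.6072 e -0.0317 z 0.1799 [ 0.133 -0.03   0.013]
53 79
```

View pics/s12b.png

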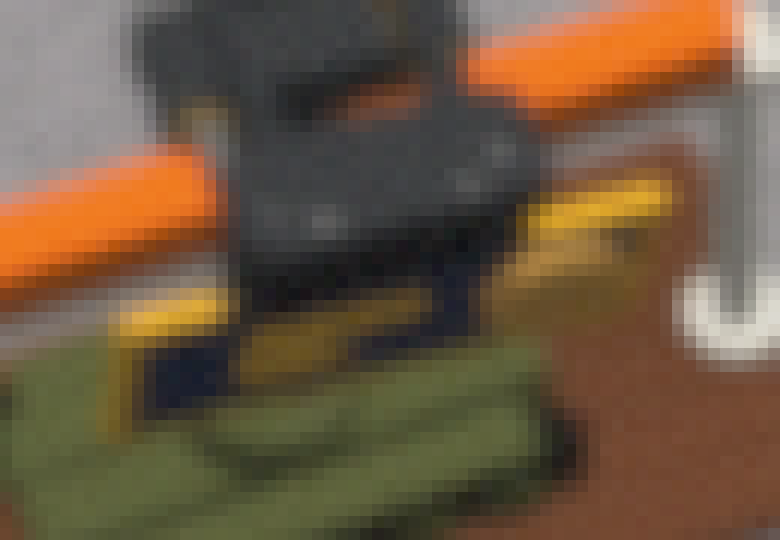

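Call:
play_rows(
  targets="0 0 0 0 0 0 -0.4; 0 0 0 0 0 0 -0.3; 0 0 0 0 0 0 -0.3; 0 0 0 0 0 0 -0.3; 0 0 -0.5 0 0 0 -0.3; 0 0 -1.5 0 0 0 -0.3; 0 0 -2 0 0 0 -0.3; 0 0 -2 0 0 0 -0.3; 0 0 -2 0 0 0 -0.3; 0 0 -3 0 0.03 0 -0.3; 0 0 -3 0 0.03 0 -0.3; 0 0 -2 0 0.03 0 -0.3",
)

```text
time: 22.18
position: [0.5895, -0.1378, 0.5536]
tool_rot: [2.428, 1.963, -0.024]
ft_force: [0.2, 0.0, -0.7]
grip_width: 0.35
```

```bash
python3 piv.py
```

```text
t 22.18 n 0.6063 e -0.0061 z 0.3896 yaw -0.2110 tilt-x(n) 0.0057 tilt(e) -0.0239 F n 0.17 e 0.06 z -0.75 w 0.350
pivot n 0.6063 e 0.0060 z 0.3503 [-0.035 -0.076  0.036]
```

Call:
play_rows(
  targets="-1 -2 -1 0 0.02 0 -0.3; -2 -4 -1 0 0 0 -0.3; -4 -4 0 0 0 0 -0.3; -5 -2 0 0 0 0 -0.3; -5 -1 0 0 0 0 -0.3; -4 0 0 0 0 0 -0.3; -2 0 0 0 0 0 -0.3; 0 0 0 0 0 0 -0.3; 0 0 0 0 0 0 -0.3",
)

```text
time: 23.3
position: [0.4108, -0.3336, 0.587]
tool_rot: [2.416, 1.974, 0.013]
ft_force: [-0.7, 0.2, -0.4]
grip_width: 0.352
```

```bash
python3 piv.py
python3 - <<'E'
from h import *; from bench import ctrl
for n in("scene","top"):
    im=ctrl.get_image(n);np.savez(n+"13",**im);cv2.imwrite(f"pics/{n}13.png",im["pixels"])
crop(load("scene13"),140,190,130,90,6,"pics/s13.png");crop(load("top13"),265,150,130,80,6,"pics/t13.png")
E
```

```text
t 23.30 n 0.4788 e -0.2341 z 0.4231 yaw -0.2004 tilt-x(n) 0.0223 tilt(e) -0.0064 F n -0.71 e 0.08 z -0.39 w 0.352
pivot n 0.4793 e -0.2214 z 0.3840 [ 0.026 -0.118 -0.005]
```

View pics/s13.png

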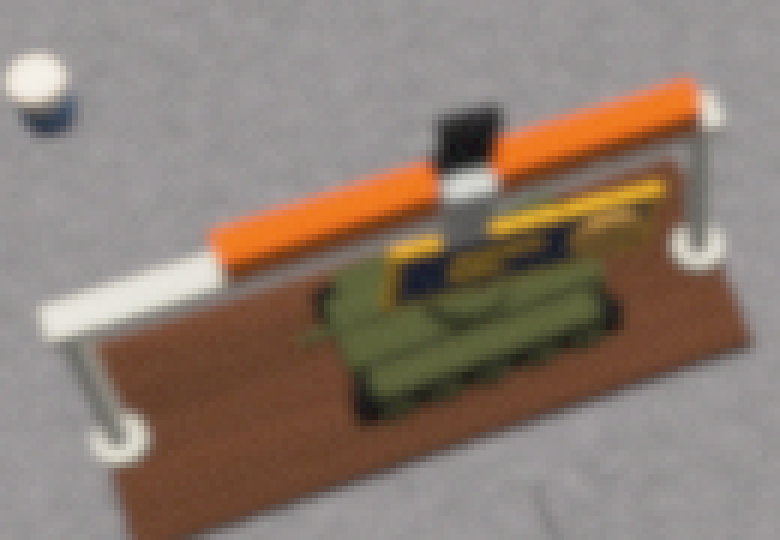

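View pics/t13.png

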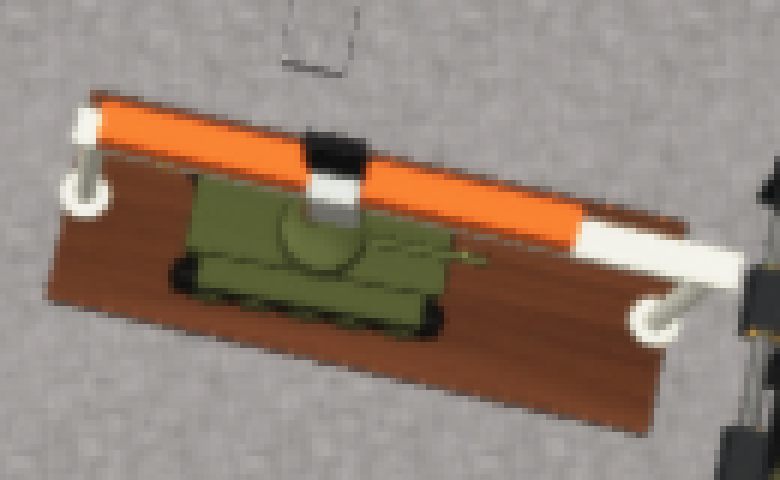

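View pics/top13.png

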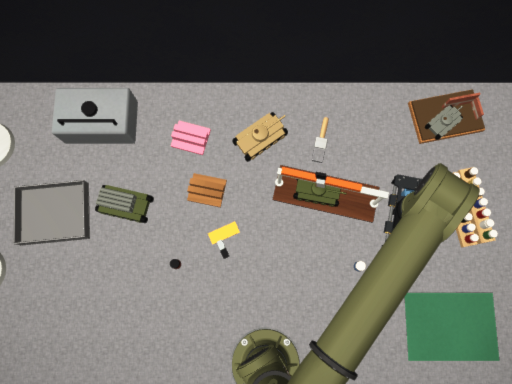

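Call:
play_rows(
  targets="0 0 0 0 0 0 -0.3; 0 0 0 0 0 0 -0.3; 0 0 0 0 0 0 -0.3; 0 0 0 0 0 0 -0.3",
)

```text
time: 23.9
position: [0.412, -0.3311, 0.5872]
tool_rot: [2.411, 1.98, 0.013]
ft_force: [0.4, -0.6, 0.4]
grip_width: 0.349
```

Run:
```python
from h import *; from bench import ctrl
im=ctrl.get_image("scene")
a=load("scene13")["pixels"].astype(int);b=im["pixels"].astype(int);d=abs(a-b).max(2)[190:280,140:270];print("motion",d.max(),(d>25).sum())
a=load("scene0")["pixels"].astype(int);d=abs(a-b).max(2);ys,xs=np.nonzero(d>40);m=(xs>130);print("changed vs start: cols/rows hist");
k,l,st,c=cv2.connectedComponentsWithStats(cv2.dilate((d>40).astype(np.uint8),np.ones((3,3))));print(st[1:][st[1:,4]>12])
# plate top edge tilt: line on plane n=.6066+.0125
us=np.arange(222,250);g=[]
for u in us:
    v0=230-(u-211)*.25
    e=edge(im,u,int(v0)-6,int(v0)+1,"rb")
    c,dr=ray(im,u,e);t=(.6066+.0125-c@N)/(dr@N);X=c+t*dr;g.append([X@E_,X[2]])
g=np.array(g);g=g[np.isfinite(g[:,1])];print("tilt",np.polyfit(g[:,0],g[:,1],1),g[::6])
p=[];hsv=cv2.cvtColor(im["pixels"],cv2.COLOR_BGR2HSV)
m=(abs(hsv[...,0].astype(int)-23)<5)&(hsv[...,1]>170)&(hsv[...,2]>190);m[:,:200]=0;m[:,255:]=0;m[:215]=0;m[245:]=0
v,u=np.nonzero(m);P=[]
for a,b in zip(u,v):
    c,dr=ray(im,a,b);t=(.6066+.015-c@N)/(dr@N);X=c+t*dr;P.append([X@E_,X[2]])
P=np.array(P);print(len(P),np.polyfit(P[:,0],P[:,1],1),P.min(0),P.max(0))
```

```text
motion 13 0
changed vs start: cols/rows hist
[[   0    0  145  176 9782]
 [ 127    0   13    6   61]
 [ 144    0   12    8   60]
 [ 163    0   34   63  586]
 [ 152   14    4    5   18]
 [ 140   32    4    5   16]
 [ 128   34   19    9   93]
 [ 146   54    5    4   16]
 [  80   83    4    5   16]
 [ 156   87    7    7   39]
 [ 171   87    7    8   43]
 [   0  133   54   78 2357]
 [ 301  161   39   29  547]
 [ 210  207   42   30  538]
 [ 203  228   14   13  142]]
tilt [-0.09872036  0.14635113] [[-0.02856332  0.15181525]
 [-0.00915244  0.14564592]
 [ 0.0107767   0.14585299]
 [ 0.03074472  0.14313448]
 [ 0.05092274  0.14191533]]
61 [-0.14005717  0.14167161] [-0.08145482  0.12850536] [0.06007227 0.15525592]
```

The sign is hanging still, with its +y end about 0.10–0.14 rad low. The only changes since the start are at the arm, the holder and the stand. I'll hand the job in.

```bash
python3 -c "
from bench import ctrl
print(ctrl.close_job())"
```

```text
the job is handed in; nothing more can be done
None
```

The larger sign now hangs by its hook in the rail's notch, and the job was handed in at about 24 s.

**What I did:**
- Gripped the black tab and lifted the sign straight out of the wooden holder.
- Rested the hook on the orange top about 33 mm from the notch and slid it along with roughly 2–4.5 N on the rail. The load then dropped away over the notch.
- Lowered the hook about 18 mm to the notch floor.
- Let the heavy end down in small steps to about 0.12 rad while still held, eased the grip down to 3 N, then opened slowly and backed away.

**Last checks:**
- **Stillness:** two pictures about 0.6 s apart show no movement of the sign.
- **Level:** the +y end is about 0.10 rad low by one measurement and 0.14 by another, both within the expected 0.1–0.2.
- **Surroundings:** compared with the start, the scene picture changed only at the arm, the holder and the stand. The models, jars, brush and cup look unmoved. The model under the rail is partly hidden by the sign, so I judged it by eye.
- **Contact:** the highest wrist force I read was about 3.5 N. I read forces only between moves.

**What disagreed:**
- **Wrist moment:** it rose to about 0.3 N m during the tilt, so the hook may have pressed the notch walls for a moment. It still read 0.28 N m at 3 N grip, with almost no load left in the hand, so I took most of it as a sensor offset from tilting.
- **Letting go:** the sign settled by about one pixel (roughly 3 mm) when the fingers opened.

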